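# Wedge the bench pin into its tapered dovetail mount

### The arm

A 6-joint arm with a two-finger parallel gripper is mounted at the origin on the work surface. World frame = base frame: x ahead of the robot, y to its left, z up, the work surface at z = 0. Lengths are in mm, angles in rad, forces in N, time in s.
With the tool pointing down it reaches from about 350 to 775 mm from the base axis. Payload 7.3 kg.
Tool frame: the origin (TCP) lies between the finger pads; the fingertips stand tcp_to_tips ahead of it and the grasp point (between the pads) lies 5 mm behind it (tcp_to_tips is the distance from the TCP to the fingertips, in mm); z points along the fingers, x is the direction in which the jaws open and shut, and the axes are right-handed (so a half turn about z gives the same grasp; the last joint's range is limited). The gripper opens to 92 mm and grips with 3 to 60 N. Pads are 19 mm wide; open, the fingers measure 130 mm over their backs; the gripper's body (75 mm by 190 mm) begins 47 mm behind the grasp point.
Start: joints at [-1.373, 0.342, 1.524, -0, 1.275, -0.146], TCP at [176.983, -494.288, 240.741] pointing down, gripper open.
Joint ranges: [-2.53, 2.53], [-0.77, 2.02], [0.04, 2.7], [-1, 4.14], [0.28, 2.66], [-3.11, 3.11]. Speed limits (rad/s): [2.57, 2.57, 3.14, 3.14, 3.14, 3.14].

### API

Orientations are given as [roll, pitch, yaw] about the fixed x, y, z axes, in that order (R = Rz(yaw) Ry(pitch) Rx(roll)).
In Python, from plant import * gives the robot as it stands.
- The arm moves only by the tool drive_tool, never from a script. Its argument "deltas" is a list of rows, each an object of numbers: "hand": the gripper's target within -1 to 1 (shut at 1, half-way at 0, fully open at -1); "tx", "ty", "tz": the shift along the tool's x, y, z each as a share of 4 cm, from -1 to 1; "wx", "wy", "wz": the turn, a rotation vector about the tool's x, y, z each as a share of 5 degrees, from -1 to 1. In form: [{"hand": .., "tx": .., "ty": .., "tz": .., "wx": .., "wy": .., "wz": ..}, ...]. A call has 1 to 20 rows; each row shifts and turns the commanded pose from where the row before left it, along the tool's axes as they then stand; what a row does not reach is not made up. A row lasts 1/12 s, in which the tool goes at most 41.7 mm and 7.16 degrees, less where a joint would pass 70% of its speed; a pose out of reach is approached as far as the arm can. A call with a number of a shift or a turn outside -1 to 1 is refused whole. A call with a gripper value outside its range is refused whole. The fingers move at their own pace and stop on an object; the grip force is fixed at half the most. Time passes only in rows, so rows that do not move let the fingers close. It gives the time, the measured TCP pose, the force and the opening at its end, in the units of the state.
- get_obs(): the state, without advancing time (a new reading comes with each control period).
- capture(name): name is "scene" or "top" or "wrist"; returns the picture (384x512x3 uint8, red, green, blue); there is no depth.
- camera_model(name): a dict with "fx", "fy", "cx", "cy" (pixels), "D" ([k1, k2, p1, p2, k3] as OpenCV has them; the pictures are not rectified), "rvec" (rotation vector, rad) and "tvec" (3), from world to camera coordinates, as OpenCV has them. Camera axes: x right, y down, z forward; pixel columns grow to the right and rows downward; lengths in mm; the calibration is good to about 2 mm. A picture is of the moment at which its call begins: read the wrist's pose just before it. camera_model takes no time and is no camera call; for the wrist camera it gives the pose at the moment of the call.
- close_job(): hands the job in, once; it reports no verdict.
The state is a dict: "time": time; "joint_positions": joint angles; "dq": joint speeds; "tau": joint torques, N m; "tool_pos": TCP position; "tcp_rot": TCP orientation; "contact_force": force on the tool from outside, world axes, zero at the start; "moment": the same for the moment, N m; "grip_width": finger opening in mm.
Only numpy, scipy, OpenCV 4.12 (cv2) and the standard library are available. Lean on these libraries where they do the work, as an engineer would, in place of code of your own. Each camera call takes 0.05 s, during which the arm holds its last target.

### The job

Pick up the goldsmith's bench pin (the wooden V-notched tongue on a steel dovetailed foot), set its foot on the blue mounting plate in front of the open end of the dovetail way, and slide it in between the steel rail and the brass gib. Then push it on, slowly and squarely, its straight side bearing on the steel rail, until it wedges tight between both under a push of about 15 N (no less than 12, no more than 18), let go and leave it wedged there. Do not force the brass gib, and leave the other things on the bench where they are.

Things in the scene. Friction and masses are not known exactly. Their poses are not given: they have to be found in the camera images.
- pin_grip (a point): Grip point: centre of the bench pin's upright dark steel web, 14 mm thick (across y), 42 mm long (along x), from 12 to 55 mm above the foot's underside. The point is 37 mm above the underside, 9 mm behind the foot's centre. x points the way the foot is slid in, z up. It starts standing on the bench. Mass 0.3 to 0.65 kg.
- pin_rear (a point): Centre of the flat rear face of the pin's heel, a steel bar 14 mm wide, 14 mm high and 32 mm long that sticks out behind the foot, for pushing it in low down: 62 mm behind the foot's centre, 7 mm above its underside. Axes as at the grip. At the other end a wooden notched tongue, 40 mm wide, juts out at 39 to 55 mm height, from 74 to 132 mm ahead of here.
- pin_foot (a point): Centre of the underside of the pin's steel foot, axes as at the grip: 60 mm long, 12 mm high, flanks undercut 30 degrees from upright (widest at the bottom). At the bottom it runs from y = -15 mm (straight side, parallel to x) to y = +15 mm at the front end and +24.5 mm at the rear end (side tapered 9 degrees).
- way: The dovetail mount, screwed to the bench: a blue plate 215 x 110 x 10 mm. Origin on its underside; top at z = 10 mm, from x = -125 to +90 mm. x points from the open mouth to the narrow end (the slide-in direction), y to the brass side. From x = -125 to -20 mm the plate is bare, for setting the foot down; the rails stand from x = -20 to +80 mm, up to 25 mm above the bench.
- mouth (a point): Middle of the mouth, on the plate's top: x = -20 mm, z = 10 mm of the mount, axes alike. At plate level the straight steel rail's face is nominally at y = -17 mm, parallel to x; the brass gib's face runs from y = +23.3 mm here to +7.4 mm at the far end, 100 mm on (9 degrees). Both faces overhang 30 degrees and keep the foot down.
- way_mid (a point): Middle of the way's length, on the plate's top: x = +30 mm, z = 10 mm of the mount, axes alike. The steel rail is adjustable: each time it is found locked 0 to 5 mm farther out (towards -y) than nominal, unmeasured. So the foot's centre may first touch both sides anywhere from 15 mm behind to 17 mm ahead of here, at y = -2 to -7 mm.
- gib (a joint): How far the sprung brass gib is pushed outward, in m: 0 at rest, stop at 0.0025, spring 8 N per mm. Once the foot touches both sides, every 6 mm of slide moves it 1 mm. A push of 15 N on a foot free to settle against the rail moves it 0.3 to 0.9 mm, depending on friction (about 0.6), which then keeps the foot wedged. Beyond 1.5 mm it is forced.
- hammer_mid (a point): Bystander, to be left alone: steel hammer with a handle, 240 mm long, lying. The point is about at its centre (of the handle for tools).
- screwdriver_mid (a point): Bystander, to be left alone: screwdriver, 180 mm long, lying. The point is about at its centre (of the handle for tools).
- brush_mid (a point): Bystander, to be left alone: bench brush, 200 mm long, lying. The point is about at its centre (of the handle for tools).
- can_mid (a point): Bystander, to be left alone: plain aluminium can, 66 mm across, 115 mm tall, standing. The point is about at its centre (of the handle for tools).
- jar_mid (a point): Bystander, to be left alone: amber jar, 60 mm across, 70 mm tall, standing. The point is about at its centre (of the handle for tools).
- bench_block_mid (a point): Bystander, to be left alone: flat square steel block, 70 x 70 x 20 mm. The point is about at its centre (of the handle for tools).
- ring_post_mid (a point): Bystander, to be left alone: brass tapered ring post, 120 mm tall on a 52 mm round base, standing. The point is about at its centre (of the handle for tools).
Mind the look-alikes: they are no part of the job. Leave any turquoise look-alike of the part that bears pin_grip alone.

How it is judged:
By the outcome, as a careful person would: the job done as asked, in the order asked, and still so for the second after the job is handed in, with the robot touching nothing.
It also fails if it takes over 70 s, if anything falls off the work surface, if the arm or the gripper's body presses on something with over 40 N, if the wrist force passes 120 N, or if a joint passes its speed limit or range.

## Working session

There is one attempt and no reset: what is moved stays moved. The work goes in short steps, Python scripts to look and compute and a tool call to move; the robot and the scene stay as the last step left them, time stands still between calls to the robot, and variables do not carry over. Pictures are saved under pics/ and viewed, and the job is handed in when it is done.

Besides the shell and the picture viewer there is one more tool, called after ">>>" as name([rows], argument=value, ...), one row to a line, values as JSON. drive_tool: Moves the arm, as the interface text tells. Its arguments: {"type":"object","properties":{"deltas":{"type":"array","items":{"type":"object","properties":{"hand":{"type":"number"},"tx":{"type":"number"},"ty":{"type":"number"},"tz":{"type":"number"},"wx":{"type":"number"},"wy":{"type":"number"},"wz":{"type":"number"}}}}},"required":["deltas"]}

```bash
ls; mkdir -p pics; python3 - <<'E'
from plant import *
import cv2
print(get_obs())
for n in ("scene","top","wrist"):
    im=capture(n); cv2.imwrite(f"pics/{n}0.png",im[:,:,::-1]); print(n,camera_model(n))
E
```

```text
pics
{'time': 0.0, 'joint_positions': array([-1.37299918e+00,  3.42740570e-01,  1.52502670e+00, -3.50062686e-06,
        1.27538277e+00, -1.45997313e-01]), 'dq': array([ 6.17052526e-05,  1.44085260e-03, -1.90730816e-03,  8.15129401e-04,
       -1.50040648e-03,  6.36343967e-04]), 'tau': array([-9.75876719e-04, -4.31244242e+01, -2.44223642e+01,  7.18094129e-02,
        5.58630866e-02, -1.15667140e-04]), 'tool_pos': array([ 176.9022342, -493.8884954,  240.0323011]), 'tcp_rot': array([-3.14136940e+00,  1.54130416e-03, -1.22700067e+00]), 'contact_force': array([-0.79970241,  0.31338158, -0.0380444 ]), 'moment': array([0.00185464, 0.03954108, 0.05766468]), 'grip_width': 91.86306983426965}
scene {'fx': 379.2163764440547, 'fy': 379.2163764440547, 'cx': 249.3209007464635, 'cy': 196.23994824328918, 'D': array([-0.04468532,  0.        ,  0.        ,  0.        ,  0.        ]), 'rvec': array([ 1.1040168 ,  2.14362592, -1.16576863]), 'tvec': array([ 302.95227243, -183.10074948, 1381.62942227])}
top {'fx': 429.95011078755005, 'fy': 429.95011078755005, 'cx': 260.5992097902212, 'cy': 192.56011413665126, 'D': array([-0.01919472,  0.        ,  0.        ,  0.        ,  0.        ]), 'rvec': array([ 2.10109155, -2.15316184,  0.15133035]), 'tvec': array([  45.78047733,  577.71902996, 1163.56359154])}
wrist {'fx': 310.4978556200908, 'fy': 310.4978556200908, 'cx': 256.255009601844, 'cy': 195.50118071124461, 'D': array([-0.01122432,  0.        ,  0.        ,  0.        ,  0.        ]), 'rvec': array([-2.35855181,  1.66037568,  0.25347264]), 'tvec': array([-523.78040703,  -37.0925048 ,  391.06825445])}
```

View pics/scene0.png

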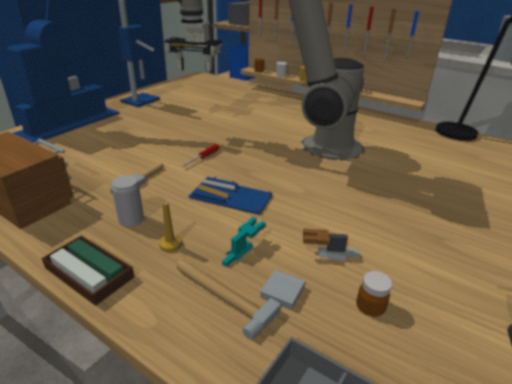

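View pics/top0.png

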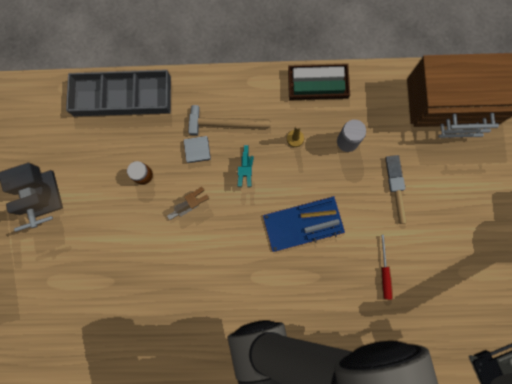

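View pics/wrist0.png

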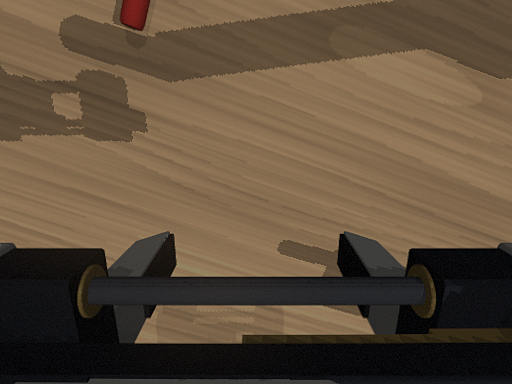

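Candidates for the bench pin: top (188,204) has a steel foot, dark web and wooden tongue. Top (245,166) is the turquoise look-alike. I choose (188,204), and the crops should confirm it. The mount is the blue plate at top (304,224).

```bash
cat > h.py <<'E'
import numpy as np, cv2
def ray(cm,uv):
    K=np.array([[cm['fx'],0,cm['cx']],[0,cm['fy'],cm['cy']],[0,0,1]])
    p=cv2.undistortPoints(np.array([[uv]],float),K,np.array(cm['D']))[0,0]
    R,_=cv2.Rodrigues(np.array(cm['rvec']));o=-R.T@np.array(cm['tvec']);d=R.T@np.array([p[0],p[1],1]);return o,d
def onz(cm,uv,z):
    o,d=ray(cm,uv);return (o+d*(z-o[2])/d[2])
def proj(cm,P):
    K=np.array([[cm['fx'],0,cm['cx']],[0,cm['fy'],cm['cy']],[0,0,1]])
    return cv2.projectPoints(np.array(P,float).reshape(-1,3),np.array(cm['rvec']),np.array(cm['tvec']),K,np.array(cm['D']))[0][:,0]
def tri(a,ua,b,ub):
    o1,d1=ray(a,ua);o2,d2=ray(b,ub)
    A=np.stack([d1,-d2],1);s=np.linalg.lstsq(A,o2-o1,rcond=None)[0]
    p=o1+d1*s[0];q=o2+d2*s[1];return (p+q)/2,np.linalg.norm(p-q)
E
python3 - <<'E'
from plant import *
from h import *
t=cv2.imread('pics/top0.png');s=cv2.imread('pics/scene0.png')
a=cv2.resize(t[180:230,155:225],None,fx=8,fy=8,interpolation=cv2.INTER_CUBIC)
b=cv2.resize(s[220:270,295:365],None,fx=8,fy=8,interpolation=cv2.INTER_CUBIC)
cv2.imwrite('pics/pinc.png',np.vstack([cv2.resize(a,(400,290)),cv2.resize(b,(400,290))]))
a=cv2.resize(t[190:255,255:350],None,fx=8,fy=8,interpolation=cv2.INTER_CUBIC)
cv2.imwrite('pics/wayc.png',a)
cm=camera_model('top')
for u in [(188,204),(245,166),(304,224),(140,172),(197,150),(350,135),(295,137)]: print(u,onz(cm,u,30).round())
hsv=cv2.cvtColor(t,cv2.COLOR_BGR2HSV);m=cv2.inRange(hsv,(100,120,40),(130,255,255))
c=max(cv2.findContours(m,0,1)[0],key=cv2.contourArea)
r=cv2.minAreaRect(c);bx=cv2.boxPoints(r);print(r)
for p in bx: print(p,onz(cm,p,10).round(1))
E
```

```text
(188, 204) [554. 240.  30.]
(245, 166) [660.  75.  30.]
(304, 224) [489. -88.  30.]
(140, 172) [651. 381.  30.]
(197, 150) [712. 215.  30.]
(350, 135) [ 744. -232.   30.]
(295, 137) [743. -72.  30.]
((303.27593994140625, 223.65975952148438), (36.71692657470703, 73.6270980834961), 75.0685806274414)
[262.97513 215.40665] [518.  27.  10.]
[334.11618 196.4357 ] [ 567.9 -179.9   10. ]
[343.57675 231.91287] [ 464.9 -201.8   10. ]
[272.4357  250.88382] [416.1   2.5  10. ]
```

View pics/pinc.png

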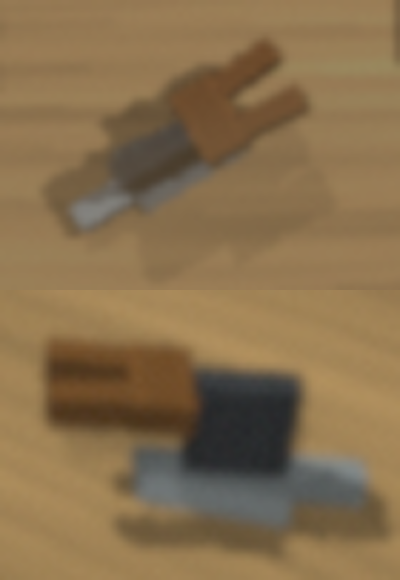

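View pics/wayc.png

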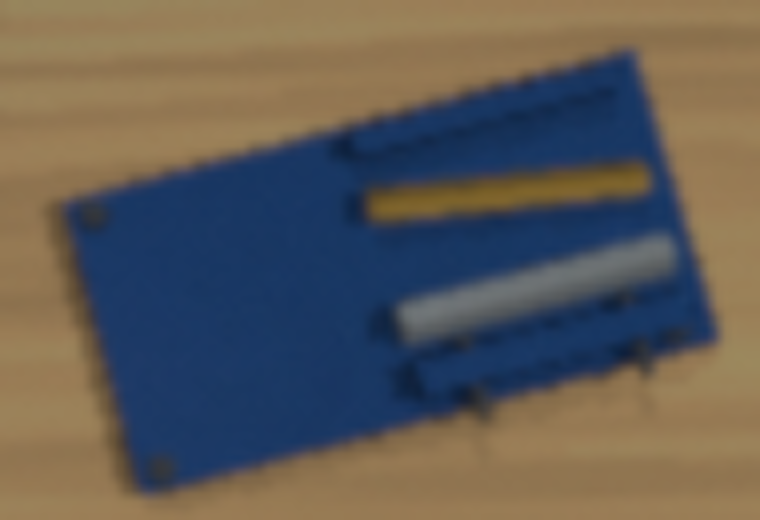

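```bash
python3 - <<'E'
import plant; print([n for n in dir(plant) if not n.startswith('_')])
from plant import *
from h import *
from scipy.spatial.transform import Rotation as R
print(globals().get('tcp_to_tips'))
o=get_obs();Rt=R.from_euler('xyz',o['tcp_rot']);cm=camera_model('wrist')
Rc,_=cv2.Rodrigues(cm['rvec']);c=-Rc.T@cm['tvec']
print(o['time'],Rt.inv().apply(c-o['tool_pos']),(Rt.inv().as_matrix()@Rc.T).round(3))
t=camera_model('top')
f=lambda x,y:(155+x/400*70,180+y/290*50)
print('heel',onz(t,f(83,218),14),'tongue tips',onz(t,f(268,48),55),onz(t,f(298,97),55),'web',onz(t,f(150,158),55))
E
```

```text
['Unreachable', 'camera_model', 'capture', 'close_job', 'get_obs', 'tcp_to_tips']
14.0
0.15 [  -0.82556961  -80.88757596 -143.77495789] [[ 1.    -0.     0.   ]
 [-0.     0.955  0.297]
 [-0.    -0.297  0.955]]
heel [517.94566427 296.60931798  14.        ] tongue tips [593.98969383 196.33373443  55.        ] [569.55128553 181.57446996  55.        ] web [541.67608778 254.34622981  55.        ]
```

```bash
cat >> h.py <<'E'
from scipy.spatial.transform import Rotation as R
def go(o,tgt,yaw_deg=None):
    Rt=R.from_euler('xyz',o['tcp_rot']);d=Rt.inv().apply(np.array(tgt)-o['tool_pos'])
    print('t %.2f pos'%o['time'],o['tool_pos'].round(2),'rot',np.degrees(o['tcp_rot']).round(2),'F',o['contact_force'].round(2),'w %.1f'%o['grip_width'])
    print(' shift units(40mm)',(d/40).round(3), 'mm',d.round(2))
    if yaw_deg is not None:
        T=R.from_euler('xyz',[180,0,yaw_deg],degrees=True);w=np.degrees((Rt.inv()*T).as_rotvec());print(' turn units(5deg)',(w/5).round(3))
E
python3 - <<'E'
from plant import *
from h import *
go(get_obs(),[555,235,200],31)
E
```

```text
t 0.15 pos [ 176.91 -494.01  240.22] rot [-1.7999e+02  6.0000e-02 -7.0300e+01] F [-0.54  0.99 -0.67] w 91.6
 shift units(40mm) [-13.971 -15.042   1.023] mm [-558.86 -601.69   40.92]
 turn units(5deg) [-1.200e-02  8.000e-03 -2.026e+01]
```

>>> drive_tool([
  {"tx": -0.55, "ty": -0.6, "hand": -1},
  {"tx": -0.55, "ty": -0.6, "hand": -1},
  {"tx": -0.55, "ty": -0.6, "hand": -1},
  {"tx": -0.55, "ty": -0.6, "hand": -1},
  {"tx": -0.55, "ty": -0.6, "hand": -1},
  {"tx": -0.55, "ty": -0.6, "hand": -1},
  {"tx": -0.55, "ty": -0.6, "hand": -1},
  {"tx": -0.55, "ty": -0.6, "hand": -1},
  {"tx": -0.55, "ty": -0.6, "hand": -1},
  {"tx": -0.55, "ty": -0.6, "hand": -1},
  {"tx": -0.55, "ty": -0.6, "hand": -1},
  {"tx": -0.55, "ty": -0.6, "hand": -1},
  {"tx": -0.55, "ty": -0.6, "hand": -1},
  {"tx": -0.55, "ty": -0.6, "hand": -1},
  {"tx": -0.55, "ty": -0.6, "hand": -1},
  {"tx": -0.55, "ty": -0.6, "hand": -1},
  {"tx": -0.55, "ty": -0.6, "hand": -1},
  {"tx": -0.55, "ty": -0.6, "hand": -1},
  {"tx": -0.55, "ty": -0.6, "hand": -1},
  {"tx": -0.55, "ty": -0.6, "hand": -1},
])

```text
invalid input
```

>>> drive_tool([
  {"wz": -1, "hand": -1},
  {"wz": -1, "hand": -1},
  {"wz": -1, "hand": -1},
  {"wz": -1, "hand": -1},
  {"wz": -1, "hand": -1},
  {"wz": -1, "hand": -1},
  {"wz": -1, "hand": -1},
  {"wz": -1, "hand": -1},
  {"wz": -1, "hand": -1},
  {"wz": -1, "hand": -1},
  {"wz": -1, "hand": -1},
  {"wz": -1, "hand": -1},
  {"wz": -1, "hand": -1},
  {"wz": -1, "hand": -1},
  {"wz": -1, "hand": -1},
  {"wz": -1, "hand": -1},
  {"wz": -1, "hand": -1},
  {"wz": -1, "hand": -1},
  {"wz": -1, "hand": -1},
  {"wz": -1, "hand": -1},
])

```text
invalid input
```

```bash
python3 - <<'E'
from plant import *
from h import *
go(get_obs(),[555,235,200],31)
E
```

```text
t 0.15 pos [ 176.91 -494.01  240.22] rot [-1.7999e+02  6.0000e-02 -7.0300e+01] F [-0.54  0.99 -0.67] w 91.6
 shift units(40mm) [-13.971 -15.042   1.023] mm [-558.86 -601.69   40.92]
 turn units(5deg) [-1.200e-02  8.000e-03 -2.026e+01]
```

The call was probably refused because every field is needed, so I'll try that.

>>> drive_tool([
  {"hand": -1, "tx": -0.7, "ty": -0.7, "tz": 0.05, "wx": 0, "wy": 0, "wz": 0},
  {"hand": -1, "tx": -0.7, "ty": -0.7, "tz": 0.05, "wx": 0, "wy": 0, "wz": 0},
  {"hand": -1, "tx": -0.7, "ty": -0.7, "tz": 0.05, "wx": 0, "wy": 0, "wz": 0},
  {"hand": -1, "tx": -0.7, "ty": -0.7, "tz": 0.05, "wx": 0, "wy": 0, "wz": 0},
  {"hand": -1, "tx": -0.7, "ty": -0.7, "tz": 0.05, "wx": 0, "wy": 0, "wz": 0},
  {"hand": -1, "tx": -0.7, "ty": -0.7, "tz": 0.05, "wx": 0, "wy": 0, "wz": 0},
  {"hand": -1, "tx": -0.7, "ty": -0.7, "tz": 0.05, "wx": 0, "wy": 0, "wz": 0},
  {"hand": -1, "tx": -0.7, "ty": -0.7, "tz": 0.05, "wx": 0, "wy": 0, "wz": 0},
  {"hand": -1, "tx": -0.7, "ty": -0.7, "tz": 0.05, "wx": 0, "wy": 0, "wz": 0},
  {"hand": -1, "tx": -0.7, "ty": -0.7, "tz": 0.05, "wx": 0, "wy": 0, "wz": 0},
])

```text
time: 0.98
tool_pos: [346.5, -134.4, 220.7]
tcp_rot: [-3.141, -0.0, -1.228]
contact_force: [1.5, 0.3, 0.6]
grip_width: 91.9
```

>>> drive_tool([
  {"hand": -1, "tx": -0.7, "ty": -0.75, "tz": 0.05, "wx": 0, "wy": 0, "wz": 0},
  {"hand": -1, "tx": -0.7, "ty": -0.75, "tz": 0.05, "wx": 0, "wy": 0, "wz": 0},
  {"hand": -1, "tx": -0.7, "ty": -0.75, "tz": 0.05, "wx": 0, "wy": 0, "wz": 0},
  {"hand": -1, "tx": -0.7, "ty": -0.75, "tz": 0.05, "wx": 0, "wy": 0, "wz": 0},
  {"hand": -1, "tx": -0.7, "ty": -0.75, "tz": 0.05, "wx": 0, "wy": 0, "wz": 0},
  {"hand": -1, "tx": -0.7, "ty": -0.75, "tz": 0.05, "wx": 0, "wy": 0, "wz": 0},
  {"hand": -1, "tx": -0.7, "ty": -0.75, "tz": 0.05, "wx": 0, "wy": 0, "wz": 0},
  {"hand": -1, "tx": -0.7, "ty": -0.75, "tz": 0.05, "wx": 0, "wy": 0, "wz": 0},
  {"hand": -1, "tx": -0.5, "ty": -0.5, "tz": 0.05, "wx": 0, "wy": 0, "wz": 0},
])

```text
time: 1.73
tool_pos: [509.7, 184.3, 202.2]
tcp_rot: [-3.141, 0.0, -1.225]
contact_force: [0.4, -1.0, 0.7]
grip_width: 91.8
```

>>> drive_tool([
  {"hand": -1, "tx": 0, "ty": 0, "tz": 0, "wx": 0, "wy": 0, "wz": -1},
  {"hand": -1, "tx": 0, "ty": 0, "tz": 0, "wx": 0, "wy": 0, "wz": -1},
  {"hand": -1, "tx": 0, "ty": 0, "tz": 0, "wx": 0, "wy": 0, "wz": -1},
  {"hand": -1, "tx": 0, "ty": 0, "tz": 0, "wx": 0, "wy": 0, "wz": -1},
  {"hand": -1, "tx": 0, "ty": 0, "tz": 0, "wx": 0, "wy": 0, "wz": -1},
  {"hand": -1, "tx": 0, "ty": 0, "tz": 0, "wx": 0, "wy": 0, "wz": -1},
  {"hand": -1, "tx": 0, "ty": 0, "tz": 0, "wx": 0, "wy": 0, "wz": -1},
  {"hand": -1, "tx": 0, "ty": 0, "tz": 0, "wx": 0, "wy": 0, "wz": -1},
  {"hand": -1, "tx": 0, "ty": 0, "tz": 0, "wx": 0, "wy": 0, "wz": -1},
  {"hand": -1, "tx": 0, "ty": 0, "tz": 0, "wx": 0, "wy": 0, "wz": -1},
  {"hand": -1, "tx": 0, "ty": 0, "tz": 0, "wx": 0, "wy": 0, "wz": -1},
  {"hand": -1, "tx": 0, "ty": 0, "tz": 0, "wx": 0, "wy": 0, "wz": -1},
  {"hand": -1, "tx": 0, "ty": 0, "tz": 0, "wx": 0, "wy": 0, "wz": -1},
  {"hand": -1, "tx": 0, "ty": 0, "tz": 0, "wx": 0, "wy": 0, "wz": -1},
  {"hand": -1, "tx": 0, "ty": 0, "tz": 0, "wx": 0, "wy": 0, "wz": -1},
  {"hand": -1, "tx": 0, "ty": 0, "tz": 0, "wx": 0, "wy": 0, "wz": -1},
  {"hand": -1, "tx": 0, "ty": 0, "tz": 0, "wx": 0, "wy": 0, "wz": -1},
  {"hand": -1, "tx": 0, "ty": 0, "tz": 0, "wx": 0, "wy": 0, "wz": -1},
  {"hand": -1, "tx": 0, "ty": 0, "tz": 0, "wx": 0, "wy": 0, "wz": -1},
  {"hand": -1, "tx": 0, "ty": 0, "tz": 0, "wx": 0, "wy": 0, "wz": -1},
])

```text
time: 3.4
tool_pos: [508.6, 181.0, 202.4]
tcp_rot: [-3.141, 0.001, 0.523]
contact_force: [0.0, 0.2, -0.7]
grip_width: 91.9
```

```bash
python3 - <<'E'
from plant import *
from h import *
import json
go(get_obs(),[555,235,200],31)
cm=camera_model('wrist'); im=capture('wrist'); cv2.imwrite('pics/w1.png',im[:,:,::-1])
json.dump({k:np.array(v).tolist() for k,v in cm.items()},open('w1.json','w'))
E
```

```text
t 3.40 pos [508.58 181.04 202.37] rot [-1.7999e+02  4.0000e-02  2.9950e+01] F [ 0.05  0.22 -0.74] w 91.9
 shift units(40mm) [ 1.679 -0.59   0.058] mm [ 67.17 -23.59   2.32]
 turn units(5deg) [-0.002  0.008 -0.211]
```

View pics/w1.png

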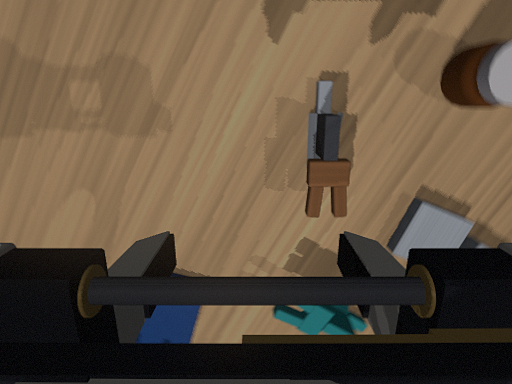

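```bash
python3 - <<'E'
import cv2
im=cv2.imread('pics/w1.png')
cv2.imwrite('pics/w1c.png',cv2.resize(im[75:225,290:370],None,fx=4,fy=4,interpolation=cv2.INTER_CUBIC))
E
```

```text
(no output)
```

View pics/w1c.png

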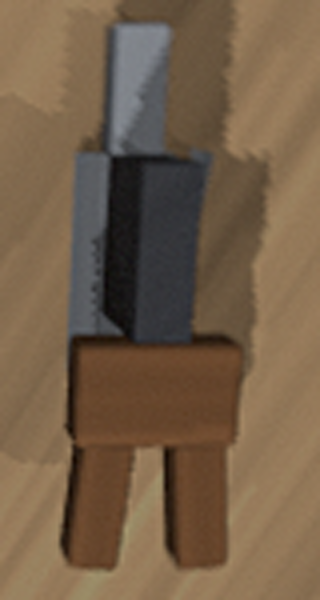

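```bash
python3 - <<'E'
from h import *
import json
cm=json.load(open('w1.json'))
f=lambda x,y:(290+x/4,75+y/4)
P={}
for n,uv,z in [('webRL',(141,161),55),('webRR',(199,161),55),('webFR',(191,340),55),('webFL',(134,340),55),('heelL',(110,26),14),('heelR',(168,28),14),('tL',(66,548),55),('tR',(226,548),55),('sL',(70,440),55),('sR',(238,441),55),('bL',(73,340),55),('bR',(243,340),55)]:
    P[n]=onz(cm,f(*uv),z); print(n,P[n].round(1))
r=(P['webRL']+P['webRR'])/2;f_=(P['webFL']+P['webFR'])/2
h=(P['heelL']+P['heelR'])/2;t=(P['tL']+P['tR'])/2
for a,b in((r,f_),(h,t),(P['webRL'],P['webFL']),(P['webRR'],P['webFR']),(P['bL'],P['tL'])):
    d=b-a;print(np.linalg.norm(d[:2]),np.degrees(np.arctan2(d[1],d[0])))
print('web c',(r+f_)/2,'h',h,'t',t,'widths',np.linalg.norm(P['webRR']-P['webRL']),np.linalg.norm(P['heelR']-P['heelL']),np.linalg.norm(P['bR']-P['bL']))
yaw=np.radians(-60.5);u=np.array([np.cos(yaw),np.sin(yaw)])
print('grip from heel',h[:2]+53*u,'from tongue',t[:2]-79*u)
E
```

```text
webRL [529.5 270.7  55. ]
webRR [540.9 277.3  55. ]
webFR [562.6 242.3  55. ]
webFL [550.9 235.5  55. ]
heelL [513. 297.  14.]
heelR [525.9 303.9  14. ]
tL [565.4 183.2  55. ]
tR [600.  203.2  55. ]
sL [551.1 207.2  55. ]
sR [586.6 227.5  55. ]
bL [538.4 228.3  55. ]
bR [573.3 248.5  55. ]
41.201679116442456 -58.412330343817686
124.49512544992162 -59.48203018885258
41.19426248743967 -58.638008175874916
41.20973472530766 -58.18673724317583
52.502829965864315 -59.118504796462624
web c [546.00043898 256.45235249  55.        ] h [519.44358671 300.46076662  14.        ] t [582.66327869 193.21195867  55.        ] widths 13.201860997051112 14.650636214018327 40.34285954647836
grip from heel [545.5420354  254.33191474] from tongue [543.76181744 261.97005865]
```

```bash
python3 - <<'E'
from plant import *
from h import *
go(get_obs(),[545.7,256,35],31)
E
```

```text
t 3.45 pos [508.55 180.99 202.36] rot [-1.7999e+02  5.0000e-02  3.0240e+01] F [ 0.77 -0.64 -0.11] w 91.8
 shift units(40mm) [ 1.75  -1.152  4.183] mm [ 70.   -46.08 167.31]
 turn units(5deg) [-0.001  0.009 -0.153]
```

>>> drive_tool([
  {"hand": -1, "tx": 0.35, "ty": -0.23, "tz": 0, "wx": 0, "wy": 0, "wz": -0.15},
  {"hand": -1, "tx": 0.35, "ty": -0.23, "tz": 0, "wx": 0, "wy": 0, "wz": 0},
  {"hand": -1, "tx": 0.35, "ty": -0.23, "tz": 0.2, "wx": 0, "wy": 0, "wz": 0},
  {"hand": -1, "tx": 0.35, "ty": -0.23, "tz": 0.3, "wx": 0, "wy": 0, "wz": 0},
  {"hand": -1, "tx": 0.35, "ty": -0.23, "tz": 0.5, "wx": 0, "wy": 0, "wz": 0},
  {"hand": -1, "tx": 0, "ty": 0, "tz": 0.5, "wx": 0, "wy": 0, "wz": 0},
  {"hand": -1, "tx": 0, "ty": 0, "tz": 0.5, "wx": 0, "wy": 0, "wz": 0},
  {"hand": -1, "tx": 0, "ty": 0, "tz": 0, "wx": 0, "wy": 0, "wz": 0},
  {"hand": -1, "tx": 0, "ty": 0, "tz": 0, "wx": 0, "wy": 0, "wz": 0},
])

```text
time: 4.2
tool_pos: [545.3, 255.9, 121.8]
tcp_rot: [-3.141, 0.003, 0.53]
contact_force: [0.2, 0.8, 0.0]
grip_width: 92.0
```

```bash
python3 - <<'E'
from plant import *
from h import *
import json
go(get_obs(),[545.7,256,35],31)
cm=camera_model('wrist'); im=capture('wrist'); cv2.imwrite('pics/w2.png',im[:,:,::-1])
json.dump({k:np.array(v).tolist() for k,v in cm.items()},open('w2.json','w'))
E
```

```text
t 4.20 pos [545.33 255.91 121.79] rot [-1.7997e+02  1.6000e-01  3.0380e+01] F [0.2  0.8  0.04] w 92.0
 shift units(40mm) [0.015 0.004 2.17 ] mm [ 0.62  0.16 86.79]
 turn units(5deg) [-0.006  0.032 -0.125]
```

View pics/w2.png

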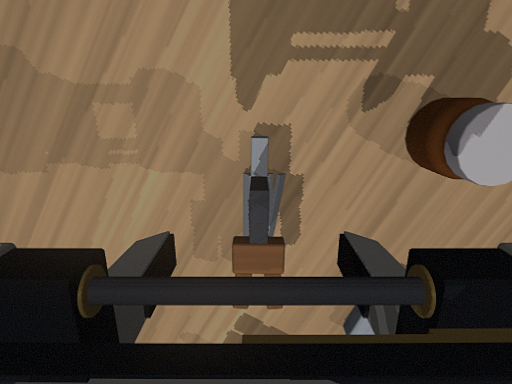

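>>> drive_tool([
  {"hand": -1, "tx": 0, "ty": 0, "tz": 0.5, "wx": 0, "wy": 0, "wz": -0.05},
  {"hand": -1, "tx": 0, "ty": 0, "tz": 0.5, "wx": 0, "wy": 0, "wz": 0},
  {"hand": -1, "tx": 0, "ty": 0, "tz": 0.5, "wx": 0, "wy": 0, "wz": 0},
  {"hand": -1, "tx": 0, "ty": 0, "tz": 0.4, "wx": 0, "wy": 0, "wz": 0},
  {"hand": -1, "tx": 0, "ty": 0, "tz": 0.25, "wx": 0, "wy": 0, "wz": 0},
  {"hand": -1, "tx": 0, "ty": 0, "tz": 0, "wx": 0, "wy": 0, "wz": 0},
  {"hand": 1, "tx": 0, "ty": 0, "tz": 0, "wx": 0, "wy": 0, "wz": 0},
  {"hand": 1, "tx": 0, "ty": 0, "tz": 0, "wx": 0, "wy": 0, "wz": 0},
  {"hand": 1, "tx": 0, "ty": 0, "tz": 0, "wx": 0, "wy": 0, "wz": 0},
  {"hand": 1, "tx": 0, "ty": 0, "tz": 0, "wx": 0, "wy": 0, "wz": 0},
  {"hand": 1, "tx": 0, "ty": 0, "tz": 0, "wx": 0, "wy": 0, "wz": 0},
  {"hand": 1, "tx": 0, "ty": 0, "tz": 0, "wx": 0, "wy": 0, "wz": 0},
  {"hand": 1, "tx": 0, "ty": 0, "tz": 0, "wx": 0, "wy": 0, "wz": 0},
  {"hand": 1, "tx": 0, "ty": 0, "tz": 0, "wx": 0, "wy": 0, "wz": 0},
])

```text
time: 5.42
tool_pos: [546.0, 256.1, 36.7]
tcp_rot: [3.141, -0.0, 0.536]
contact_force: [-0.2, -0.2, 0.1]
grip_width: 43.0
```

>>> drive_tool([
  {"hand": 1, "tx": 0, "ty": 0, "tz": 0, "wx": 0, "wy": 0, "wz": 0},
  {"hand": 1, "tx": 0, "ty": 0, "tz": 0, "wx": 0, "wy": 0, "wz": 0},
  {"hand": 1, "tx": 0, "ty": 0, "tz": 0, "wx": 0, "wy": 0, "wz": 0},
  {"hand": 1, "tx": 0, "ty": 0, "tz": 0, "wx": 0, "wy": 0, "wz": 0},
  {"hand": 1, "tx": 0, "ty": 0, "tz": 0, "wx": 0, "wy": 0, "wz": 0},
  {"hand": 1, "tx": 0, "ty": 0, "tz": 0, "wx": 0, "wy": 0, "wz": 0},
  {"hand": 1, "tx": 0, "ty": 0, "tz": 0, "wx": 0, "wy": 0, "wz": 0},
  {"hand": 1, "tx": 0, "ty": 0, "tz": 0, "wx": 0, "wy": 0, "wz": 0},
])

```text
time: 6.08
tool_pos: [546.1, 256.1, 36.6]
tcp_rot: [3.142, -0.0, 0.536]
contact_force: [-0.4, 0.7, -0.9]
grip_width: 14.0
```

>>> drive_tool([
  {"hand": 1, "tx": 0, "ty": 0, "tz": -0.1, "wx": 0, "wy": 0, "wz": 0},
  {"hand": 1, "tx": 0, "ty": 0, "tz": -0.3, "wx": 0, "wy": 0, "wz": 0},
  {"hand": 1, "tx": 0, "ty": 0, "tz": -0.5, "wx": 0, "wy": 0, "wz": 0},
  {"hand": 1, "tx": 0, "ty": 0, "tz": -0.6, "wx": 0, "wy": 0, "wz": 0},
  {"hand": 1, "tx": 0, "ty": 0, "tz": -0.6, "wx": 0, "wy": 0, "wz": 0},
  {"hand": 1, "tx": 0, "ty": 0, "tz": -0.6, "wx": 0, "wy": 0, "wz": 0},
  {"hand": 1, "tx": 0, "ty": 0, "tz": -0.5, "wx": 0, "wy": 0, "wz": 0},
  {"hand": 1, "tx": 0, "ty": 0, "tz": -0.3, "wx": 0, "wy": 0, "wz": 0},
  {"hand": 1, "tx": 0, "ty": 0, "tz": -0.1, "wx": 0, "wy": 0, "wz": 0},
  {"hand": 1, "tx": 0, "ty": 0, "tz": 0, "wx": 0, "wy": 0, "wz": 0.4},
  {"hand": 1, "tx": 0, "ty": 0, "tz": 0, "wx": 0, "wy": 0, "wz": 0.8},
  {"hand": 1, "tx": 0, "ty": 0, "tz": 0, "wx": 0, "wy": 0, "wz": 0.8},
  {"hand": 1, "tx": 0, "ty": 0, "tz": 0, "wx": 0, "wy": 0, "wz": 0.8},
  {"hand": 1, "tx": 0, "ty": 0, "tz": 0, "wx": 0, "wy": 0, "wz": 0.5},
  {"hand": 1, "tx": 0, "ty": 0, "tz": 0, "wx": 0, "wy": 0, "wz": 0.1},
  {"hand": 1, "tx": 0, "ty": 0, "tz": 0, "wx": 0, "wy": 0, "wz": 0},
])

```text
time: 7.42
tool_pos: [545.6, 255.9, 180.3]
tcp_rot: [3.141, 0.001, 0.24]
contact_force: [0.2, -0.5, -3.5]
grip_width: 14.2
```

```bash
python3 - <<'E'
from plant import *
from h import *
go(get_obs(),[426,-199,182],13.5)
E
```

```text
t 7.42 pos [545.57 255.95 180.29] rot [1.7999e+02 7.0000e-02 1.3740e+01] F [ 0.2  -0.48 -3.49] w 14.2
 shift units(40mm) [-5.605 10.338 -0.034] mm [-224.22  413.52   -1.36]
 turn units(5deg) [0.002 0.014 0.048]
```

>>> drive_tool([
  {"hand": 1, "tx": -0.1, "ty": 0.2, "tz": 0, "wx": 0, "wy": 0, "wz": 0},
  {"hand": 1, "tx": -0.2, "ty": 0.4, "tz": 0, "wx": 0, "wy": 0, "wz": 0},
  {"hand": 1, "tx": -0.3, "ty": 0.6, "tz": 0, "wx": 0, "wy": 0, "wz": 0},
  {"hand": 1, "tx": -0.4, "ty": 0.7, "tz": 0, "wx": 0, "wy": 0, "wz": 0},
  {"hand": 1, "tx": -0.4, "ty": 0.7, "tz": 0, "wx": 0, "wy": 0, "wz": 0},
  {"hand": 1, "tx": -0.4, "ty": 0.7, "tz": 0, "wx": 0, "wy": 0, "wz": 0},
  {"hand": 1, "tx": -0.4, "ty": 0.7, "tz": 0, "wx": 0, "wy": 0, "wz": 0},
  {"hand": 1, "tx": -0.4, "ty": 0.7, "tz": 0, "wx": 0, "wy": 0, "wz": 0},
  {"hand": 1, "tx": -0.4, "ty": 0.7, "tz": 0, "wx": 0, "wy": 0, "wz": 0},
  {"hand": 1, "tx": -0.4, "ty": 0.7, "tz": 0, "wx": 0, "wy": 0, "wz": 0},
  {"hand": 1, "tx": -0.4, "ty": 0.7, "tz": 0, "wx": 0, "wy": 0, "wz": 0},
  {"hand": 1, "tx": -0.4, "ty": 0.7, "tz": 0, "wx": 0, "wy": 0, "wz": 0},
  {"hand": 1, "tx": -0.4, "ty": 0.7, "tz": 0, "wx": 0, "wy": 0, "wz": 0},
  {"hand": 1, "tx": -0.4, "ty": 0.7, "tz": 0, "wx": 0, "wy": 0, "wz": 0},
  {"hand": 1, "tx": -0.3, "ty": 0.6, "tz": 0, "wx": 0, "wy": 0, "wz": 0},
  {"hand": 1, "tx": -0.2, "ty": 0.4, "tz": 0, "wx": 0, "wy": 0, "wz": 0},
  {"hand": 1, "tx": -0.1, "ty": 0.4, "tz": 0, "wx": 0, "wy": 0, "wz": 0},
  {"hand": 1, "tx": 0, "ty": 0, "tz": 0, "wx": 0, "wy": 0, "wz": 0},
  {"hand": 1, "tx": 0, "ty": 0, "tz": 0, "wx": 0, "wy": 0, "wz": 0},
])

```text
time: 9.0
tool_pos: [425.3, -197.8, 180.7]
tcp_rot: [-3.141, 0.0, 0.238]
contact_force: [0.3, 1.0, -4.3]
grip_width: 14.2
```

```bash
python3 - <<'E'
from plant import *
from h import *
import json
go(get_obs(),[426,-199,182],13.5)
cm=camera_model('wrist'); im=capture('wrist'); cv2.imwrite('pics/w3.png',im[:,:,::-1])
json.dump({k:np.array(v).tolist() for k,v in cm.items()},open('w3.json','w'))
E
```

```text
t 9.00 pos [ 425.3  -197.84  180.72] rot [-179.99    0.     13.62] F [ 0.3   1.01 -4.29] w 14.2
 shift units(40mm) [ 0.01   0.032 -0.032] mm [ 0.4   1.29 -1.28]
 turn units(5deg) [-0.002  0.001  0.024]
```

View pics/w3.png

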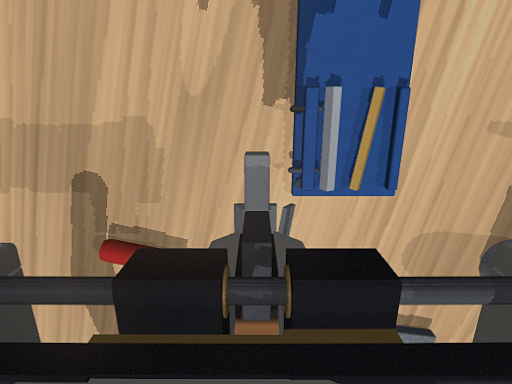

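```bash
python3 - <<'E'
import cv2
im=cv2.imread('pics/w3.png')
cv2.imwrite('pics/w3c.png',cv2.resize(im[75:205,285:425],None,fx=5,fy=4.6,interpolation=cv2.INTER_CUBIC))
E
```

```text
(no output)
```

View pics/w3c.png

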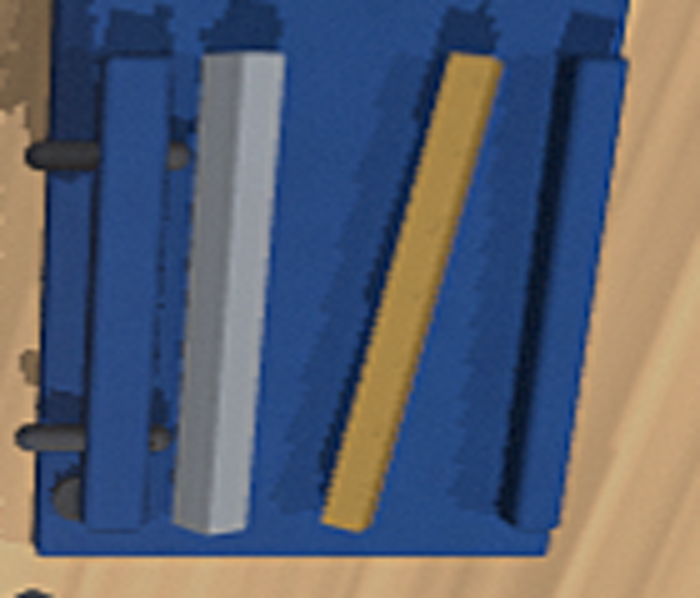

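```bash
python3 - <<'E'
from h import *
import json
cm=json.load(open('w3.json'))
f=lambda x,y:(285+x/5,75+y/4.6)
q={}
for n,uv,z in [('railM',(285,57),25),('railN',(245,529),25),('gibM',(448,56),25),('gibN',(322,522),25),('plateR',(548,554),10),('plateL',(38,553),10),('plateR0',(628,10),10),('postRm',(627,62),25),('postRn',(558,527),25)]:
    q[n]=onz(cm,f(*uv),z);print(n,q[n].round(1))
ang=lambda a,b:np.degrees(np.arctan2(*(q[b]-q[a])[[1,0]]))
for a,b in(('railM','railN'),('gibM','gibN'),('plateR0','plateR'),('postRm','postRn'),('plateL','plateR')): print(a,ang(a,b),np.linalg.norm(q[b]-q[a]))
yaw=np.radians(np.mean([ang('railM','railN'),ang('postRm','postRn'),ang('plateR0','plateR'),ang('gibM','gibN')+9,ang('plateL','plateR')-90]))
print(np.degrees(yaw))
u=np.array([np.cos(yaw),np.sin(yaw)]);v=np.array([-u[1],u[0]])
w=lambda n:np.array([q[n][:2]@u,q[n][:2]@v])
# x origin
xs=[w('railM')[0]+20,w('railN')[0]-80,w('gibM')[0]+20,w('gibN')[0]-80,w('plateR')[0]-90,w('plateL')[0]-90];print('x0',np.round(xs,1))
oh=15*np.tan(np.pi/6)
ys=[w('gibM')[1]-(23.3-oh/np.cos(np.radians(9))),w('gibN')[1]-(7.4-oh/np.cos(np.radians(9))),w('plateR')[1]-55,w('plateL')[1]+55];print('y0',np.round(ys,1))
x0=np.mean(xs);y0=np.mean(ys);print('origin',x0*u+y0*v)
for n in('railM','railN'): print('d',-17+oh-(w(n)[1]-y0), 'rel gib',-17+oh-(w(n)[1]-np.mean(ys[:2])))
E
```

```text
railM [479.8 -90.3  25. ]
railN [ 502.6 -185.2   25. ]
gibM [508.7 -83.1  25. ]
gibN [ 517.2 -180.    25. ]
plateR [ 571.9 -179.    10. ]
plateL [ 466.5 -204.4   10. ]
plateR0 [544.1 -64.6  10. ]
postRm [541.  -76.3  25. ]
postRn [ 563.8 -169.9   25. ]
railM -76.46634422632435 97.56848796032827
gibM -85.00499873263438 97.33306336446762
plateR0 -76.32727263534747 117.83302582395393
postRm -76.32544554106633 96.31695506719556
plateL 13.521936566195635 108.42932817787232
-76.3204249138354
x0 [221.3 218.8 221.  217.2 219.2 218.9]
y0 [460.1 461.3 458.4 459.9]
origin [ 498.76754497 -104.42272939]
d 6.773302636597709 rel gib 7.536435276166987
d 7.021787104638879 rel gib 7.784919744208157
```

```bash
python3 - <<'E'
import cv2
im=cv2.imread('pics/w3.png')
cv2.imwrite('pics/w3d.png',cv2.resize(im[140:250,215:315],None,fx=5,fy=5,interpolation=cv2.INTER_CUBIC))
E
```

```text
(no output)
```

View pics/w3d.png

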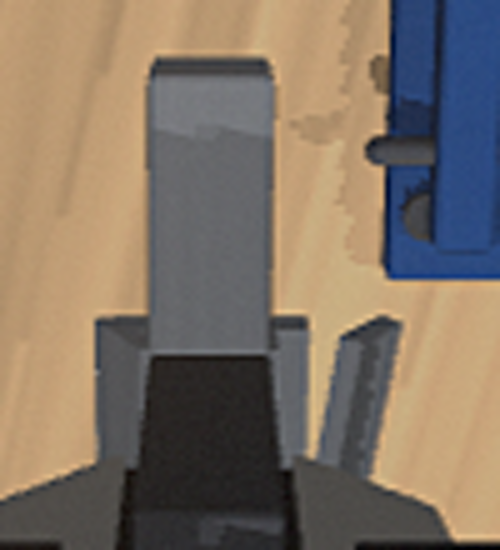

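```bash
python3 - <<'E'
from h import *
import json
cm=json.load(open('w3.json'))
f=lambda x,y:(215+x/5,140+y/5)
T=np.array([425.3,-197.84,180.72]);yaw=np.radians(13.62-90);u=np.array([np.cos(yaw),np.sin(yaw)]);v=np.array([-u[1],u[0]])
for n,uv,h in [('heel topL',(150,72),14),('heel topR',(271,72),14),('footRL',(96,325),6),('webRL',(148,355),55),('webRR',(270,355),55),('sliver tip',(385,320),12),('sliver tip2',(345,340),12)]:
    p=onz(cm,f(*uv),T[2]-36.6+h)[:2]-T[:2];print(n,(p@u).round(1),(p@v).round(1))
# target
y=np.radians(-76.32);U=np.array([np.cos(y),np.sin(y)]);V=np.array([-U[1],U[0]])
W=lambda x,yy:(219.4+x)*U+(459.3+yy)*V
print(W(0,0))
from plant import *
go(get_obs(),[*W(-67,-4.7),75],13.68)
E
```

```text
heel topL -52.8 -5.9
heel topR -52.8 7.1
footRL -21.2 -12.9
webRL -35.4 -4.8
webRR -35.4 5.7
sliver tip -23.9 20.6
sliver tip2 -21.5 16.1
[ 498.15833487 -104.55201287]
t 9.05 pos [ 425.33 -197.04  180.63] rot [-1.7996e+02  2.0000e-02  1.3670e+01] F [-0.04  0.64 -3.99] w 13.8
 shift units(40mm) [ 2.199 -3.489  2.642] mm [  87.96 -139.58  105.69]
 turn units(5deg) [-0.007  0.004 -0.001]
```

>>> drive_tool([
  {"hand": 1, "tx": 0.1, "ty": -0.2, "tz": 0, "wx": 0, "wy": 0, "wz": 0},
  {"hand": 1, "tx": 0.3, "ty": -0.5, "tz": 0, "wx": 0, "wy": 0, "wz": 0},
  {"hand": 1, "tx": 0.4, "ty": -0.6, "tz": 0, "wx": 0, "wy": 0, "wz": 0},
  {"hand": 1, "tx": 0.4, "ty": -0.6, "tz": 0.1, "wx": 0, "wy": 0, "wz": 0},
  {"hand": 1, "tx": 0.4, "ty": -0.6, "tz": 0.3, "wx": 0, "wy": 0, "wz": 0},
  {"hand": 1, "tx": 0.4, "ty": -0.5, "tz": 0.5, "wx": 0, "wy": 0, "wz": 0},
  {"hand": 1, "tx": 0.2, "ty": -0.3, "tz": 0.6, "wx": 0, "wy": 0, "wz": 0},
  {"hand": 1, "tx": 0.1, "ty": -0.2, "tz": 0.6, "wx": 0, "wy": 0, "wz": 0},
  {"hand": 1, "tx": 0, "ty": 0, "tz": 0.4, "wx": 0, "wy": 0, "wz": 0},
  {"hand": 1, "tx": 0, "ty": 0, "tz": 0.15, "wx": 0, "wy": 0, "wz": 0},
  {"hand": 1, "tx": 0, "ty": 0, "tz": 0, "wx": 0, "wy": 0, "wz": 0},
  {"hand": 1, "tx": 0, "ty": 0, "tz": 0, "wx": 0, "wy": 0, "wz": 0},
])

```text
time: 10.05
tool_pos: [482.4, -38.9, 75.3]
tcp_rot: [3.141, -0.0, 0.24]
contact_force: [0.7, 0.5, -3.6]
grip_width: 13.9
```

```bash
cat >> h.py <<'E'
_y=np.radians(-76.32);U=np.array([np.cos(_y),np.sin(_y)]);V=np.array([-U[1],U[0]])
W=lambda x,yy:(219.4+x)*U+(459.3+yy)*V
def way(o):
    p=o['tool_pos'];f=o['contact_force']
    print('way xy %.2f %.2f z %.2f  Fx %.2f Fy %.2f Fz %.2f'%(p[:2]@U-219.4,p[:2]@V-459.3,p[2],f[:2]@U,f[:2]@V,f[2]))
E
python3 - <<'E'
from plant import *
from h import *
o=get_obs()
go(o,[*W(-67,-1),47.5],13.68);way(o)
for n in('top','scene'):cv2.imwrite(f'pics/{n}1.png',capture(n)[:,:,::-1])
t=cv2.imread('pics/top1.png')[180:260,250:350];s=cv2.imread('pics/scene1.png')[150:220,180:290]
cv2.imwrite('pics/c1.png',np.vstack([cv2.resize(t,(400,320),interpolation=2),cv2.resize(s,(400,255),interpolation=2)]))
E
```

```text
t 10.05 pos [482.4  -38.94  75.27] rot [ 1.7998e+02 -3.0000e-02  1.3740e+01] F [ 0.74  0.51 -3.59] w 13.9
 shift units(40mm) [-0.03   0.012  0.694] mm [-1.21  0.47 27.77]
 turn units(5deg) [ 0.003 -0.005  0.013]
way xy -67.47 0.20 z 75.27  Fx -0.32 Fy 0.84 Fz -3.59
```

View pics/c1.png

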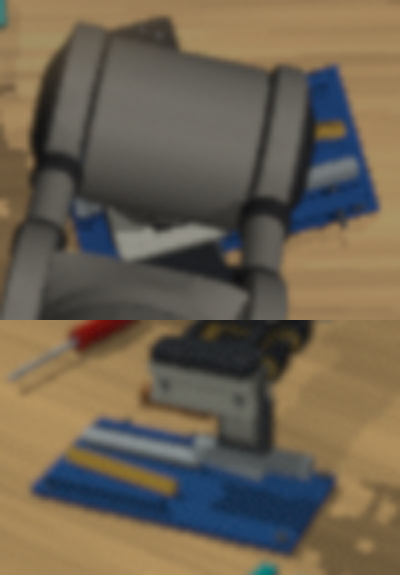

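The scene crop shows the pin held over the bare part of the plate, in line with the channel. The arm blocks the top view. I'll lower slowly.

>>> drive_tool([
  {"hand": 1, "tx": -0.03, "ty": 0, "tz": 0.2, "wx": 0, "wy": 0, "wz": 0},
  {"hand": 1, "tx": 0, "ty": 0, "tz": 0.2, "wx": 0, "wy": 0, "wz": 0},
  {"hand": 1, "tx": 0, "ty": 0, "tz": 0.15, "wx": 0, "wy": 0, "wz": 0},
  {"hand": 1, "tx": 0, "ty": 0, "tz": 0.05, "wx": 0, "wy": 0, "wz": 0},
  {"hand": 1, "tx": 0, "ty": 0, "tz": 0, "wx": 0, "wy": 0, "wz": 0},
  {"hand": 1, "tx": 0, "ty": 0, "tz": 0, "wx": 0, "wy": 0, "wz": 0},
])

```text
time: 10.65
tool_pos: [480.9, -39.8, 50.5]
tcp_rot: [-3.141, 0.0, 0.239]
contact_force: [0.5, -0.1, -2.6]
grip_width: 13.8
```

>>> drive_tool([
  {"hand": 1, "tx": 0, "ty": 0, "tz": 0.05, "wx": 0, "wy": 0, "wz": 0},
  {"hand": 1, "tx": 0, "ty": 0, "tz": 0, "wx": 0, "wy": 0, "wz": 0},
])

```text
time: 10.82
tool_pos: [481.1, -39.8, 48.6]
tcp_rot: [3.141, -0.0, 0.239]
contact_force: [0.2, 0.8, -4.2]
grip_width: 13.5
```

>>> drive_tool([
  {"hand": 1, "tx": 0, "ty": 0, "tz": 0.025, "wx": 0, "wy": 0, "wz": 0},
  {"hand": 1, "tx": 0, "ty": 0, "tz": 0, "wx": 0, "wy": 0, "wz": 0},
])

```text
time: 10.98
tool_pos: [481.0, -39.7, 47.7]
tcp_rot: [3.141, -0.0, 0.239]
contact_force: [-0.1, 0.3, -3.1]
grip_width: 13.4
```

>>> drive_tool([
  {"hand": 1, "tx": 0, "ty": 0, "tz": 0.02, "wx": 0, "wy": 0, "wz": 0},
  {"hand": 1, "tx": 0, "ty": 0, "tz": 0, "wx": 0, "wy": 0, "wz": 0},
])

```text
time: 11.15
tool_pos: [481.0, -39.7, 46.9]
tcp_rot: [3.141, 0.0, 0.239]
contact_force: [-0.1, 0.7, -3.3]
grip_width: 13.8
```

>>> drive_tool([
  {"hand": 1, "tx": 0, "ty": 0, "tz": 0.015, "wx": 0, "wy": 0, "wz": 0},
  {"hand": 1, "tx": 0, "ty": 0, "tz": 0, "wx": 0, "wy": 0, "wz": 0},
])

```text
time: 11.32
tool_pos: [481.1, -39.7, 46.6]
tcp_rot: [3.141, -0.0, 0.239]
contact_force: [-0.1, 0.0, 0.4]
grip_width: 13.9
```

>>> drive_tool([
  {"hand": 1, "tx": 0, "ty": 0, "tz": 0.01, "wx": 0, "wy": 0, "wz": 0},
  {"hand": 1, "tx": 0, "ty": 0, "tz": 0, "wx": 0, "wy": 0, "wz": 0},
])

```text
time: 11.48
tool_pos: [481.1, -39.7, 46.6]
tcp_rot: [3.141, -0.0, 0.239]
contact_force: [-2.1, 0.4, 5.5]
grip_width: 13.6
```

>>> drive_tool([
  {"hand": 1, "tx": 0, "ty": 0.05, "tz": -0.008, "wx": 0, "wy": 0, "wz": 0},
  {"hand": 1, "tx": 0, "ty": 0.1, "tz": 0, "wx": 0, "wy": 0, "wz": 0},
  {"hand": 1, "tx": 0, "ty": 0.1, "tz": 0, "wx": 0, "wy": 0, "wz": 0},
  {"hand": 1, "tx": 0, "ty": 0.1, "tz": 0, "wx": 0, "wy": 0, "wz": 0},
  {"hand": 1, "tx": 0, "ty": 0.05, "tz": 0, "wx": 0, "wy": 0, "wz": 0},
])

```text
time: 11.9
tool_pos: [485.3, -55.7, 46.6]
tcp_rot: [3.141, -0.001, 0.239]
contact_force: [-1.0, 4.9, 6.8]
grip_width: 14.3
```

```bash
python3 - <<'E'
from plant import *
from h import *
o=get_obs();way(o);go(o,[*W(-39,-1),46.6],13.68)
cv2.imwrite('pics/s2.png',cv2.resize(capture('scene')[140:220,170:290,::-1],None,fx=6,fy=6,interpolation=2))
cv2.imwrite('pics/w4.png',capture('wrist')[:,:,::-1])
E
```

```text
way xy -50.51 -0.94 z 46.60  Fx -4.98 Fy 0.23 Fz 6.82
t 11.90 pos [485.3 -55.7  46.6] rot [ 1.7999e+02 -5.0000e-02  1.3670e+01] F [-0.95  4.89  6.82] w 14.3
 shift units(40mm) [-0.002  0.288 -0.   ] mm [-0.06 11.51 -0.  ]
 turn units(5deg) [ 0.002 -0.011 -0.002]
```

View pics/s2.png

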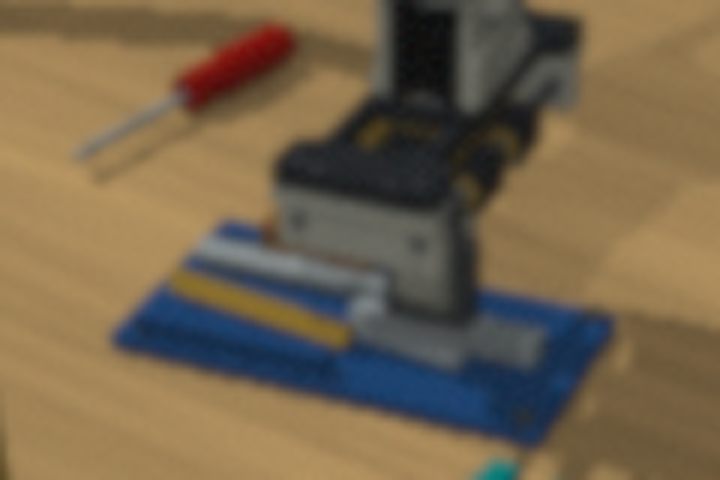

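View pics/w4.png

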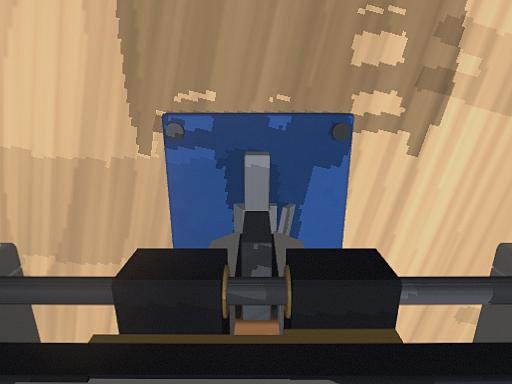

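>>> drive_tool([
  {"hand": 1, "tx": 0, "ty": 0, "tz": -0.012, "wx": 0, "wy": 0, "wz": 0},
  {"hand": 1, "tx": 0, "ty": 0, "tz": 0, "wx": 0, "wy": 0, "wz": 0},
])

```text
time: 12.17
tool_pos: [485.0, -55.9, 46.6]
tcp_rot: [3.141, -0.0, 0.239]
contact_force: [-0.2, -1.4, -0.1]
grip_width: 13.6
```

>>> drive_tool([
  {"hand": 1, "tx": 0, "ty": 0.05, "tz": 0, "wx": 0, "wy": 0, "wz": 0},
  {"hand": 1, "tx": 0, "ty": 0.1, "tz": 0, "wx": 0, "wy": 0, "wz": 0},
  {"hand": 1, "tx": 0, "ty": 0.1, "tz": 0, "wx": 0, "wy": 0, "wz": 0},
  {"hand": 1, "tx": 0, "ty": 0.05, "tz": 0, "wx": 0, "wy": 0, "wz": 0},
  {"hand": 1, "tx": 0, "ty": 0, "tz": 0, "wx": 0, "wy": 0, "wz": 0},
])

```text
time: 12.58
tool_pos: [487.9, -67.7, 46.6]
tcp_rot: [3.141, -0.0, 0.239]
contact_force: [0.6, -1.3, -0.8]
grip_width: 13.7
```

```bash
python3 - <<'E'
from plant import *
from h import *
o=get_obs();way(o);print(o['tcp_rot'],o['moment'])
E
```

```text
way xy -38.20 -1.30 z 46.61  Fx 1.36 Fy 0.31 Fz -0.82
[ 3.14095171e+00 -1.17284436e-04  2.38655604e-01] [-0.12874879 -0.05183122  0.0236673 ]
```

>>> drive_tool([
  {"hand": 1, "tx": -0.05, "ty": 0, "tz": 0, "wx": 0, "wy": 0, "wz": 0},
  {"hand": 1, "tx": 0, "ty": 0, "tz": 0, "wx": 0, "wy": 0, "wz": 0},
])

```text
time: 12.75
tool_pos: [485.5, -67.7, 46.6]
tcp_rot: [3.141, 0.0, 0.239]
contact_force: [0.1, -1.3, -2.4]
grip_width: 13.9
```

>>> drive_tool([
  {"hand": 1, "tx": -0.03, "ty": 0, "tz": 0, "wx": 0, "wy": 0, "wz": 0},
  {"hand": 1, "tx": 0, "ty": 0, "tz": 0, "wx": 0, "wy": 0, "wz": 0},
])

```text
time: 12.92
tool_pos: [484.9, -67.7, 46.6]
tcp_rot: [3.141, -0.001, 0.239]
contact_force: [3.1, 0.4, -5.6]
grip_width: 13.8
```

>>> drive_tool([
  {"hand": 1, "tx": -0.02, "ty": 0, "tz": 0, "wx": 0, "wy": 0, "wz": 0},
  {"hand": 1, "tx": 0, "ty": 0, "tz": 0, "wx": 0, "wy": 0, "wz": 0},
])

```text
time: 13.08
tool_pos: [484.8, -67.8, 46.7]
tcp_rot: [3.141, -0.002, 0.239]
contact_force: [5.4, 1.1, -7.5]
grip_width: 13.5
```

>>> drive_tool([
  {"hand": 1, "tx": 0.035, "ty": 0, "tz": 0, "wx": 0, "wy": 0, "wz": 0},
  {"hand": 1, "tx": 0, "ty": 0, "tz": 0, "wx": 0, "wy": 0, "wz": 0},
])

```text
time: 13.25
tool_pos: [484.9, -67.4, 46.6]
tcp_rot: [-3.141, 0.001, 0.239]
contact_force: [1.2, 0.9, -4.3]
grip_width: 14.1
```

>>> drive_tool([
  {"hand": 1, "tx": 0, "ty": 0.05, "tz": 0, "wx": 0, "wy": 0, "wz": 0},
  {"hand": 1, "tx": 0, "ty": 0.1, "tz": 0, "wx": 0, "wy": 0, "wz": 0},
  {"hand": 1, "tx": 0, "ty": 0.1, "tz": 0, "wx": 0, "wy": 0, "wz": 0},
  {"hand": 1, "tx": 0, "ty": 0.1, "tz": 0, "wx": 0, "wy": 0, "wz": 0},
  {"hand": 1, "tx": 0, "ty": 0.05, "tz": 0, "wx": 0, "wy": 0, "wz": 0},
])

```text
time: 13.67
tool_pos: [488.9, -83.9, 46.7]
tcp_rot: [3.141, 0.0, 0.239]
contact_force: [1.2, 1.5, -2.9]
grip_width: 13.7
```

```bash
python3 - <<'E'
from plant import *
from h import *
o=get_obs();way(o);print(o['tcp_rot'],o['moment'])
E
```

```text
way xy -22.27 -4.08 z 46.66  Fx -1.19 Fy 1.49 Fz -2.88
[3.14135844e+00 2.09005454e-04 2.38611025e-01] [ 0.20065959 -0.28214994  0.04211016]
```

>>> drive_tool([
  {"hand": 1, "tx": 0.005, "ty": 0.05, "tz": 0, "wx": 0, "wy": 0, "wz": 0},
  {"hand": 1, "tx": 0, "ty": 0.1, "tz": 0, "wx": 0, "wy": 0, "wz": 0},
  {"hand": 1, "tx": 0, "ty": 0.1, "tz": 0, "wx": 0, "wy": 0, "wz": 0},
  {"hand": 1, "tx": 0, "ty": 0.1, "tz": 0, "wx": 0, "wy": 0, "wz": 0},
  {"hand": 1, "tx": 0, "ty": 0.05, "tz": 0, "wx": 0, "wy": 0, "wz": 0},
  {"hand": 1, "tx": 0, "ty": 0, "tz": 0, "wx": 0, "wy": 0, "wz": 0},
])

```text
time: 14.17
tool_pos: [493.0, -99.2, 46.7]
tcp_rot: [3.141, -0.0, 0.239]
contact_force: [0.1, 0.3, -3.8]
grip_width: 13.6
```

```bash
python3 - <<'E'
from plant import *
from h import *
o=get_obs();way(o);print(o['tcp_rot'],o['moment'])
E
```

```text
way xy -6.41 -3.73 z 46.71  Fx -0.25 Fy 0.19 Fz -3.84
[ 3.14125740e+00 -9.49096944e-05  2.38507632e-01] [-0.06965682 -0.12067589 -0.02824259]
```

>>> drive_tool([
  {"hand": 1, "tx": 0, "ty": 0.05, "tz": 0, "wx": 0, "wy": 0, "wz": 0},
  {"hand": 1, "tx": 0, "ty": 0.05, "tz": 0, "wx": 0, "wy": 0, "wz": 0},
  {"hand": 1, "tx": 0, "ty": 0.05, "tz": 0, "wx": 0, "wy": 0, "wz": 0},
  {"hand": 1, "tx": 0, "ty": 0.05, "tz": 0, "wx": 0, "wy": 0, "wz": 0},
  {"hand": 1, "tx": 0, "ty": 0.05, "tz": 0, "wx": 0, "wy": 0, "wz": 0},
])

```text
time: 14.58
tool_pos: [495.3, -108.5, 46.7]
tcp_rot: [3.141, -0.0, 0.239]
contact_force: [-0.5, 0.2, -3.1]
grip_width: 13.8
```

>>> drive_tool([
  {"hand": 1, "tx": 0, "ty": 0.05, "tz": 0, "wx": 0, "wy": 0, "wz": 0},
  {"hand": 1, "tx": 0, "ty": 0.03, "tz": 0, "wx": 0, "wy": 0, "wz": 0},
])

```text
time: 14.75
tool_pos: [496.1, -111.7, 46.7]
tcp_rot: [3.141, -0.0, 0.239]
contact_force: [0.4, 0.7, -3.3]
grip_width: 13.8
```

```bash
python3 - <<'E'
from plant import *
from h import *
o=get_obs();way(o);print(o['tcp_rot'],o['moment'])
cv2.imwrite('pics/s3.png',cv2.resize(capture('scene')[140:220,170:290,::-1],None,fx=6,fy=6,interpolation=2))
E
```

```text
way xy 6.46 -3.69 z 46.71  Fx -0.56 Fy 0.60 Fz -3.31
[ 3.14141326e+00 -8.81813603e-05  2.38955543e-01] [-0.05874057 -0.10034773  0.05971912]
```

View pics/s3.png

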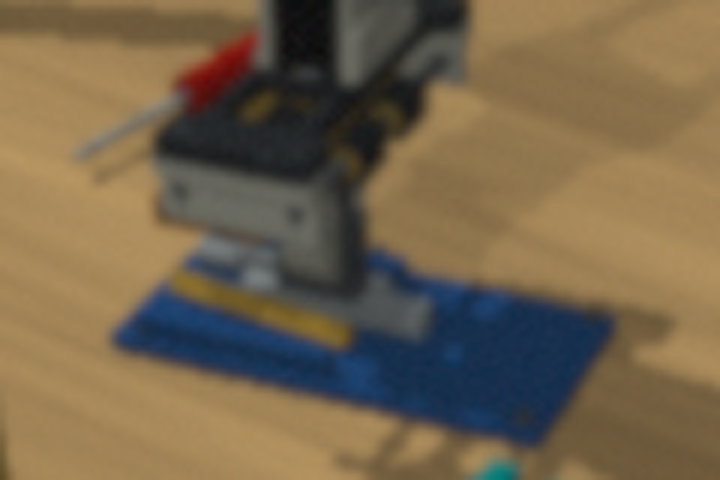

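>>> drive_tool([
  {"hand": 1, "tx": 0, "ty": 0.025, "tz": 0.003, "wx": 0, "wy": 0, "wz": 0},
  {"hand": 1, "tx": 0, "ty": 0.025, "tz": 0, "wx": 0, "wy": 0, "wz": 0},
  {"hand": 1, "tx": 0, "ty": 0.025, "tz": 0, "wx": 0, "wy": 0, "wz": 0},
])

```text
time: 15.05
tool_pos: [496.7, -114.3, 46.6]
tcp_rot: [3.142, -0.0, 0.239]
contact_force: [-0.0, -0.4, -2.4]
grip_width: 13.8
```

>>> drive_tool([
  {"hand": 1, "tx": 0, "ty": 0.025, "tz": 0, "wx": 0, "wy": 0, "wz": 0},
  {"hand": 1, "tx": 0, "ty": 0.025, "tz": 0, "wx": 0, "wy": 0, "wz": 0},
])

```text
time: 15.22
tool_pos: [497.2, -116.3, 46.6]
tcp_rot: [3.142, 0.0, 0.239]
contact_force: [-1.1, 0.1, -3.4]
grip_width: 14.2
```

>>> drive_tool([
  {"hand": 1, "tx": 0, "ty": 0.025, "tz": 0, "wx": 0, "wy": 0, "wz": 0},
  {"hand": 1, "tx": 0, "ty": 0.025, "tz": 0, "wx": 0, "wy": 0, "wz": 0},
])

```text
time: 15.38
tool_pos: [497.7, -118.3, 46.6]
tcp_rot: [3.142, 0.0, 0.239]
contact_force: [-1.0, -0.5, -2.5]
grip_width: 14.0
```

>>> drive_tool([
  {"hand": 1, "tx": 0, "ty": 0.025, "tz": 0, "wx": 0, "wy": 0, "wz": 0},
  {"hand": 1, "tx": 0, "ty": 0.025, "tz": 0, "wx": 0, "wy": 0, "wz": 0},
])

```text
time: 15.55
tool_pos: [498.1, -120.2, 46.6]
tcp_rot: [-3.141, 0.0, 0.239]
contact_force: [0.6, 1.7, -2.3]
grip_width: 13.9
```

>>> drive_tool([
  {"hand": 1, "tx": 0, "ty": 0.025, "tz": 0, "wx": 0, "wy": 0, "wz": 0},
  {"hand": 1, "tx": 0, "ty": 0.025, "tz": 0, "wx": 0, "wy": 0, "wz": 0},
])

```text
time: 15.72
tool_pos: [498.3, -121.9, 46.6]
tcp_rot: [-3.141, 0.001, 0.239]
contact_force: [-0.5, 2.4, 0.1]
grip_width: 13.7
```

>>> drive_tool([
  {"hand": 1, "tx": 0, "ty": 0.025, "tz": 0, "wx": 0, "wy": 0, "wz": 0},
  {"hand": 1, "tx": 0, "ty": 0.025, "tz": 0, "wx": 0, "wy": 0, "wz": 0},
])

```text
time: 15.88
tool_pos: [498.6, -123.6, 46.6]
tcp_rot: [-3.141, 0.001, 0.239]
contact_force: [-2.7, 4.2, 2.4]
grip_width: 14.0
```

>>> drive_tool([
  {"hand": -0.4, "tx": 0, "ty": 0, "tz": 0, "wx": 0, "wy": 0, "wz": 0},
  {"hand": -0.4, "tx": 0, "ty": 0, "tz": 0, "wx": 0, "wy": 0, "wz": 0},
  {"hand": -0.4, "tx": 0, "ty": 0, "tz": 0, "wx": 0, "wy": 0, "wz": 0},
  {"hand": -0.4, "tx": 0, "ty": 0, "tz": 0, "wx": 0, "wy": 0, "wz": 0},
  {"hand": -0.4, "tx": 0, "ty": 0, "tz": 0, "wx": 0, "wy": 0, "wz": 0},
  {"hand": -0.4, "tx": 0, "ty": 0, "tz": 0, "wx": 0, "wy": 0, "wz": 0},
])

```text
time: 16.38
tool_pos: [499.2, -124.2, 46.7]
tcp_rot: [3.141, -0.0, 0.239]
contact_force: [-0.6, 0.2, -0.3]
grip_width: 49.3
```

>>> drive_tool([
  {"hand": -0.4, "tx": 0, "ty": 0, "tz": -0.1, "wx": 0, "wy": 0, "wz": 0},
  {"hand": -0.4, "tx": 0, "ty": 0, "tz": -0.3, "wx": 0, "wy": 0, "wz": 0},
  {"hand": -0.4, "tx": 0, "ty": 0, "tz": -0.5, "wx": 0, "wy": 0, "wz": 0},
  {"hand": -0.4, "tx": 0, "ty": 0, "tz": -0.5, "wx": 0, "wy": 0, "wz": 0},
  {"hand": -0.4, "tx": 0, "ty": 0, "tz": -0.3, "wx": 0, "wy": 0, "wz": 0},
  {"hand": -0.4, "tx": 0, "ty": 0, "tz": -0.1, "wx": 0, "wy": 0, "wz": 0},
  {"hand": -0.4, "tx": 0, "ty": 0, "tz": 0, "wx": 0, "wy": 0, "wz": 0},
])

```text
time: 16.97
tool_pos: [499.6, -124.2, 119.7]
tcp_rot: [3.14, -0.002, 0.239]
contact_force: [-0.1, -0.7, -1.1]
grip_width: 64.2
```

```bash
python3 - <<'E'
from plant import *
from h import *
import json
o=get_obs();way(o);go(o,[*W(-60,-4),110],13.68)
cm=camera_model('wrist'); im=capture('wrist'); cv2.imwrite('pics/w5.png',im[:,:,::-1])
json.dump({k:np.array(v).tolist() for k,v in cm.items()},open('w5.json','w'))
E
```

```text
way xy 19.48 -3.22 z 119.70  Fx 0.61 Fy -0.28 Fz -1.08
t 16.97 pos [ 499.64 -124.24  119.7 ] rot [ 1.7991e+02 -1.1000e-01  1.3700e+01] F [-0.13 -0.66 -1.08] w 64.2
 shift units(40mm) [-0.019 -1.987  0.239] mm [ -0.77 -79.49   9.57]
 turn units(5deg) [ 0.018 -0.022  0.005]
```

View pics/w5.png

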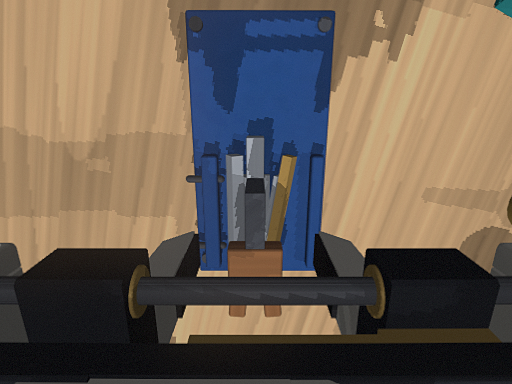

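```bash
python3 - <<'E'
from h import *
im=cv2.imread('pics/w5.png')
cv2.imwrite('pics/w5c.png',cv2.resize(im[125:265,190:330],None,fx=4.2,fy=4.2,interpolation=cv2.INTER_CUBIC))
import json
cm=json.load(open('w5.json'))
for uv in((247,138),(264,138)):
    p=onz(cm,uv,24)[:2];print(p@U-219.4,p@V-459.3)
for uv in((187,12),(334,12)):
    p=onz(cm,uv,10)[:2];print(p@U-219.4,p@V-459.3)
E
```

```text
-33.20402420275883 -10.00948422607837
-33.20854793081921 2.974748695884159
-122.05122564696501 -53.128433857307755
-122.14073253946137 53.36596128273567
```

View pics/w5c.png

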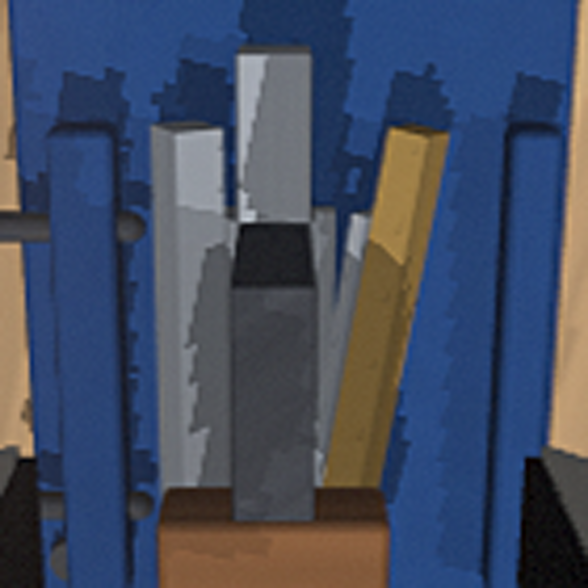

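>>> drive_tool([
  {"hand": 1, "tx": -0.01, "ty": -0.15, "tz": 0, "wx": 0, "wy": 0, "wz": 0},
  {"hand": 1, "tx": 0, "ty": -0.4, "tz": 0, "wx": 0, "wy": 0, "wz": 0},
  {"hand": 1, "tx": 0, "ty": -0.5, "tz": 0, "wx": 0, "wy": 0, "wz": 0},
  {"hand": 1, "tx": 0, "ty": -0.5, "tz": 0, "wx": 0, "wy": 0, "wz": 0},
  {"hand": 1, "tx": 0, "ty": -0.3, "tz": 0, "wx": 0, "wy": 0, "wz": 0},
  {"hand": 1, "tx": 0, "ty": -0.1, "tz": 0, "wx": 0, "wy": 0, "wz": 0},
  {"hand": 1, "tx": 0, "ty": 0, "tz": 0.2, "wx": 0, "wy": 0, "wz": 0},
  {"hand": 1, "tx": 0, "ty": 0, "tz": 0.4, "wx": 0, "wy": 0, "wz": 0},
  {"hand": 1, "tx": 0, "ty": 0, "tz": 0.4, "wx": 0, "wy": 0, "wz": 0},
  {"hand": 1, "tx": 0, "ty": 0, "tz": 0.3, "wx": 0, "wy": 0, "wz": 0},
  {"hand": 1, "tx": 0, "ty": 0, "tz": 0.2, "wx": 0, "wy": 0, "wz": 0},
  {"hand": 1, "tx": 0, "ty": 0, "tz": 0.1, "wx": 0, "wy": 0, "wz": 0},
  {"hand": 1, "tx": 0, "ty": 0, "tz": 0, "wx": 0, "wy": 0, "wz": 0},
  {"hand": 1, "tx": 0, "ty": 0, "tz": 0, "wx": 0, "wy": 0, "wz": 0},
])

```text
time: 18.18
tool_pos: [480.5, -48.7, 54.6]
tcp_rot: [3.141, -0.0, 0.239]
contact_force: [0.0, 0.5, 0.8]
grip_width: 0.9
```

```bash
python3 - <<'E'
from plant import *
from h import *
o=get_obs();way(o);go(o,[*W(-60,-3.7),27.5],13.68)
E
```

```text
way xy -58.45 -3.99 z 54.61  Fx -0.49 Fy 0.14 Fz 0.80
t 18.18 pos [480.46 -48.71  54.61] rot [ 1.7999e+02 -1.0000e-02  1.3680e+01] F [0.02 0.51 0.8 ] w 0.9
 shift units(40mm) [ 0.007 -0.039  0.678] mm [ 0.29 -1.56 27.11]
 turn units(5deg) [ 0.002 -0.001 -0.   ]
```

>>> drive_tool([
  {"hand": 1, "tx": 0.005, "ty": 0, "tz": 0.2, "wx": 0, "wy": 0, "wz": 0},
  {"hand": 1, "tx": 0, "ty": 0, "tz": 0.25, "wx": 0, "wy": 0, "wz": 0},
  {"hand": 1, "tx": 0, "ty": 0, "tz": 0.15, "wx": 0, "wy": 0, "wz": 0},
  {"hand": 1, "tx": 0, "ty": 0, "tz": 0.08, "wx": 0, "wy": 0, "wz": 0},
  {"hand": 1, "tx": 0, "ty": 0, "tz": 0, "wx": 0, "wy": 0, "wz": 0},
  {"hand": 1, "tx": 0, "ty": 0, "tz": 0, "wx": 0, "wy": 0, "wz": 0},
])

```text
time: 18.68
tool_pos: [480.3, -48.2, 27.1]
tcp_rot: [-3.141, 0.001, 0.239]
contact_force: [-0.2, 0.2, -0.2]
grip_width: 0.5
```

>>> drive_tool([
  {"hand": 1, "tx": 0, "ty": 0.1, "tz": 0, "wx": 0, "wy": 0, "wz": 0},
  {"hand": 1, "tx": 0, "ty": 0.1, "tz": 0, "wx": 0, "wy": 0, "wz": 0},
  {"hand": 1, "tx": 0, "ty": 0.05, "tz": 0, "wx": 0, "wy": 0, "wz": 0},
  {"hand": 1, "tx": 0, "ty": 0.025, "tz": 0, "wx": 0, "wy": 0, "wz": 0},
  {"hand": 1, "tx": 0, "ty": 0, "tz": 0, "wx": 0, "wy": 0, "wz": 0},
])

```text
time: 19.1
tool_pos: [483.2, -59.4, 27.5]
tcp_rot: [3.141, -0.0, 0.239]
contact_force: [1.3, 0.3, 0.7]
grip_width: 0.8
```

```bash
python3 - <<'E'
from plant import *
from h import *
o=get_obs();way(o)
import json
cv2.imwrite('pics/w6.png',capture('wrist')[:,:,::-1])
cv2.imwrite('pics/s4.png',cv2.resize(capture('scene')[140:220,170:290,::-1],None,fx=5,fy=5,interpolation=2))
E
```

```text
way xy -47.40 -3.83 z 27.55  Fx -0.00 Fy 1.30 Fz 0.72
```

View pics/s4.png

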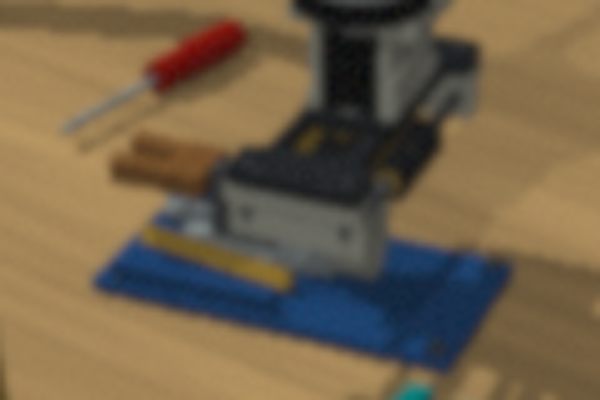

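View pics/w6.png

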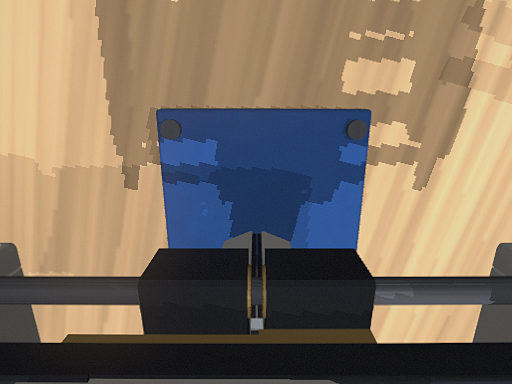

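>>> drive_tool([
  {"hand": 1, "tx": 0, "ty": 0.025, "tz": 0, "wx": 0, "wy": 0, "wz": 0},
  {"hand": 1, "tx": 0, "ty": 0.025, "tz": 0, "wx": 0, "wy": 0, "wz": 0},
  {"hand": 1, "tx": 0, "ty": 0, "tz": 0, "wx": 0, "wy": 0, "wz": 0},
])

```text
time: 19.45
tool_pos: [483.6, -61.0, 27.4]
tcp_rot: [3.141, -0.0, 0.239]
contact_force: [-0.8, -0.2, -1.0]
grip_width: 0.5
```

>>> drive_tool([
  {"hand": 1, "tx": 0, "ty": 0.025, "tz": 0, "wx": 0, "wy": 0, "wz": 0},
  {"hand": 1, "tx": 0, "ty": 0, "tz": 0, "wx": 0, "wy": 0, "wz": 0},
])

```text
time: 19.62
tool_pos: [483.8, -62.0, 27.4]
tcp_rot: [3.141, -0.0, 0.239]
contact_force: [0.1, -0.9, 0.2]
grip_width: 0.4
```

>>> drive_tool([
  {"hand": 1, "tx": 0, "ty": 0.025, "tz": 0, "wx": 0, "wy": 0, "wz": 0},
  {"hand": 1, "tx": 0, "ty": 0, "tz": 0, "wx": 0, "wy": 0, "wz": 0},
])

```text
time: 19.78
tool_pos: [483.9, -62.8, 27.4]
tcp_rot: [-3.141, 0.0, 0.239]
contact_force: [-0.9, 0.9, -0.1]
grip_width: 0.1
```

>>> drive_tool([
  {"hand": 1, "tx": 0, "ty": 0.015, "tz": 0, "wx": 0, "wy": 0, "wz": 0},
  {"hand": 1, "tx": 0, "ty": 0, "tz": 0, "wx": 0, "wy": 0, "wz": 0},
])

```text
time: 19.95
tool_pos: [483.8, -63.0, 27.4]
tcp_rot: [-3.141, 0.0, 0.239]
contact_force: [-0.8, 3.6, 1.2]
grip_width: 0.3
```

```bash
python3 - <<'E'
from plant import *
from h import *
o=get_obs();way(o)
E
```

```text
way xy -43.80 -4.07 z 27.35  Fx -3.73 Fy 0.12 Fz 1.19
```

>>> drive_tool([
  {"hand": 1, "tx": 0, "ty": 0.01, "tz": 0, "wx": 0, "wy": 0, "wz": 0},
  {"hand": 1, "tx": 0, "ty": 0.01, "tz": 0, "wx": 0, "wy": 0, "wz": 0},
  {"hand": 1, "tx": 0, "ty": 0, "tz": 0, "wx": 0, "wy": 0, "wz": 0},
])

```text
time: 20.2
tool_pos: [483.9, -63.3, 27.4]
tcp_rot: [-3.14, 0.001, 0.239]
contact_force: [-0.3, 8.1, 2.0]
grip_width: 0.4
```

>>> drive_tool([
  {"hand": 1, "tx": 0, "ty": 0.01, "tz": 0, "wx": 0, "wy": 0, "wz": 0},
  {"hand": 1, "tx": 0, "ty": 0, "tz": 0, "wx": 0, "wy": 0, "wz": 0},
])

```text
time: 20.37
tool_pos: [483.9, -63.5, 27.3]
tcp_rot: [-3.14, 0.001, 0.239]
contact_force: [0.4, 7.5, 1.8]
grip_width: 0.3
```

>>> drive_tool([
  {"hand": 1, "tx": 0, "ty": 0.01, "tz": 0, "wx": 0, "wy": 0, "wz": 0},
  {"hand": 1, "tx": 0, "ty": 0, "tz": 0, "wx": 0, "wy": 0, "wz": 0},
])

```text
time: 20.53
tool_pos: [483.9, -63.7, 27.3]
tcp_rot: [-3.14, 0.001, 0.239]
contact_force: [0.1, 9.1, 2.7]
grip_width: 0.6
```

>>> drive_tool([
  {"hand": 1, "tx": 0, "ty": 0.01, "tz": 0, "wx": 0, "wy": 0, "wz": 0},
  {"hand": 1, "tx": 0, "ty": 0, "tz": 0, "wx": 0, "wy": 0, "wz": 0},
])

```text
time: 20.7
tool_pos: [484.0, -63.9, 27.3]
tcp_rot: [-3.139, 0.001, 0.239]
contact_force: [-0.3, 10.4, 4.0]
grip_width: 0.6
```

>>> drive_tool([
  {"hand": 1, "tx": 0, "ty": 0.01, "tz": 0, "wx": 0, "wy": 0, "wz": 0},
  {"hand": 1, "tx": 0, "ty": 0, "tz": 0, "wx": 0, "wy": 0, "wz": 0},
])

```text
time: 20.87
tool_pos: [484.1, -64.2, 27.3]
tcp_rot: [-3.139, 0.001, 0.239]
contact_force: [-0.3, 10.1, 3.9]
grip_width: 0.6
```

```bash
python3 - <<'E'
from plant import *
from h import *
o=get_obs();way(o);print(o['tcp_rot'],o['moment'])
E
```

```text
way xy -42.56 -4.16 z 27.34  Fx -9.91 Fy 2.08 Fz 3.89
[-3.13913150e+00  8.22019698e-04  2.38793842e-01] [ 1.84832861 -0.02409872  0.02127707]
```

>>> drive_tool([
  {"hand": 1, "tx": 0, "ty": 0.01, "tz": 0, "wx": 0, "wy": 0, "wz": 0},
  {"hand": 1, "tx": 0, "ty": 0.01, "tz": 0, "wx": 0, "wy": 0, "wz": 0},
  {"hand": 1, "tx": 0, "ty": 0, "tz": 0, "wx": 0, "wy": 0, "wz": 0},
])

```text
time: 21.12
tool_pos: [484.2, -64.6, 27.3]
tcp_rot: [-3.139, 0.001, 0.239]
contact_force: [-0.6, 12.1, 4.6]
grip_width: 0.4
```

>>> drive_tool([
  {"hand": 1, "tx": 0, "ty": 0.01, "tz": 0, "wx": 0, "wy": 0, "wz": 0},
  {"hand": 1, "tx": 0, "ty": 0, "tz": 0, "wx": 0, "wy": 0, "wz": 0},
])

```text
time: 21.28
tool_pos: [484.2, -64.9, 27.3]
tcp_rot: [-3.138, 0.001, 0.239]
contact_force: [-0.7, 13.1, 3.9]
grip_width: 0.3
```

>>> drive_tool([
  {"hand": 1, "tx": 0, "ty": 0.01, "tz": 0, "wx": 0, "wy": 0, "wz": 0},
  {"hand": 1, "tx": 0, "ty": 0, "tz": 0, "wx": 0, "wy": 0, "wz": 0},
])

```text
time: 21.45
tool_pos: [484.2, -65.1, 27.3]
tcp_rot: [-3.138, 0.001, 0.239]
contact_force: [0.0, 14.2, 4.3]
grip_width: 0.4
```

>>> drive_tool([
  {"hand": 1, "tx": 0, "ty": 0.01, "tz": 0, "wx": 0, "wy": 0, "wz": 0},
  {"hand": 1, "tx": 0, "ty": 0, "tz": 0, "wx": 0, "wy": 0, "wz": 0},
])

```text
time: 21.62
tool_pos: [484.3, -65.3, 27.3]
tcp_rot: [-3.138, 0.001, 0.239]
contact_force: [0.5, 16.1, 3.9]
grip_width: 0.2
```

>>> drive_tool([
  {"hand": 1, "tx": 0, "ty": 0, "tz": 0, "wx": 0, "wy": 0, "wz": 0},
])

```text
time: 21.7
tool_pos: [484.3, -65.3, 27.3]
tcp_rot: [-3.138, 0.001, 0.239]
contact_force: [-0.0, 15.1, 4.3]
grip_width: 0.2
```

```bash
python3 - <<'E'
from plant import *
from h import *
o=get_obs();way(o);print(o['tcp_rot'],o['moment'])
E
```

```text
way xy -41.41 -4.19 z 27.35  Fx -14.65 Fy 3.52 Fz 4.27
[-3.13796274e+00  1.05791548e-03  2.38658130e-01] [ 2.55183701 -0.0604136   0.04340806]
```

>>> drive_tool([
  {"hand": 1, "tx": 0, "ty": -0.02, "tz": 0, "wx": 0, "wy": 0, "wz": 0},
  {"hand": 1, "tx": 0, "ty": -0.05, "tz": 0, "wx": 0, "wy": 0, "wz": 0},
  {"hand": 1, "tx": 0, "ty": -0.1, "tz": 0, "wx": 0, "wy": 0, "wz": 0},
  {"hand": 1, "tx": 0, "ty": -0.2, "tz": 0, "wx": 0, "wy": 0, "wz": 0},
  {"hand": 1, "tx": 0, "ty": -0.3, "tz": -0.1, "wx": 0, "wy": 0, "wz": 0},
  {"hand": 1, "tx": 0, "ty": -0.3, "tz": -0.3, "wx": 0, "wy": 0, "wz": 0},
  {"hand": 1, "tx": 0, "ty": 0, "tz": -0.6, "wx": 0, "wy": 0, "wz": 0},
  {"hand": 1, "tx": 0, "ty": 0, "tz": -0.8, "wx": 0, "wy": 0, "wz": 0},
  {"hand": 1, "tx": 0, "ty": 0, "tz": -0.8, "wx": 0, "wy": 0, "wz": 0},
  {"hand": 1, "tx": 0, "ty": 0.4, "tz": -0.5, "wx": 0, "wy": 0, "wz": 0},
  {"hand": 1, "tx": 0, "ty": 0.8, "tz": -0.1, "wx": 0, "wy": 0, "wz": 0},
  {"hand": 1, "tx": 0, "ty": 0.8, "tz": 0, "wx": 0, "wy": 0, "wz": 0},
  {"hand": 1, "tx": 0, "ty": 0.5, "tz": 0, "wx": 0, "wy": 0, "wz": 0},
  {"hand": 1, "tx": 0, "ty": 0.1, "tz": 0, "wx": 0, "wy": 0, "wz": 0},
  {"hand": 1, "tx": 0, "ty": 0, "tz": 0, "wx": 0, "wy": 0, "wz": 0},
])

```text
time: 22.95
tool_pos: [500.4, -131.3, 155.3]
tcp_rot: [-3.141, 0.0, 0.237]
contact_force: [-0.3, 0.7, 0.0]
grip_width: 0.6
```

```bash
python3 - <<'E'
from plant import *
from h import *
o=get_obs();way(o);print(o['time'])
cm=camera_model('wrist');im=capture('wrist')[:,:,::-1]
cv2.imwrite('pics/w7.png',im)
cv2.imwrite('pics/s7.png',capture('scene')[:,:,::-1])
for uv in((247,138),(264,138)):
    p=onz(cm,uv,24)[:2];print(p@U-219.4,p@V-459.3)
# expected pixel of heel rear top centre if still at x=-31.9
for x in(-33.5,-31.9): print(proj(cm,[*W(x,-4.2),24]))
E
```

```text
way xy 26.57 -4.14 z 155.33  Fx -0.78 Fy -0.13 Fz 0.01
22.95
-22.04995483804359 -12.177822321070266
-22.031019112233878 2.7429893239660714
[[256.06840256 124.65998742]]
[[256.07133655 126.54209682]]
```

View pics/w7.png

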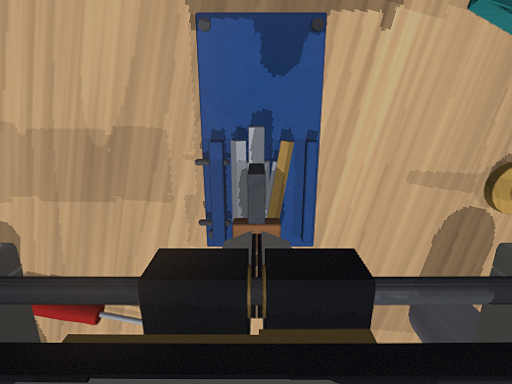

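View pics/s7.png

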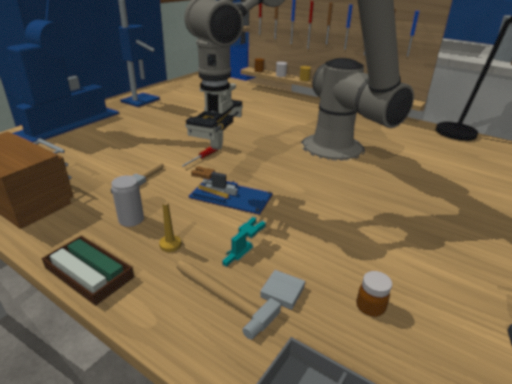

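The wrist view shows the heel's rear edge at (257,127), against (256,126.5) predicted for a pin that stayed where it was pushed. It sits squarely between rail and gib. In the scene view the bystanders and the turquoise look-alike are unmoved.

```bash
python3 - <<'E'
from plant import *
print(close_job())
E
```

```text
the job is handed in; nothing more can be done
None
```

I handed the job in with the bench pin wedged between the steel rail and the brass gib, at 23 s of the 70 s allowed. No verdict was reported.

**What I did:**
1. I gripped the wood-and-steel pin by its web and left the turquoise look-alike alone.
2. I set the foot on the bare plate in front of the mouth, slid it in and felt for the steel rail. I then moved on until the gib began to push back at about 5 N.
3. I let go and pushed low on the heel with closed fingers, in 0.4 mm steps. The pin moved about 2.4 mm as the push rose to 14.7 N along the way. One reading was about 15.5 N, and readings vary by about 1 N.

**Last checks:**
- After I backed off, the heel's rear edge was within about 1 pixel of where the push left it, so the pin had not sprung back. It looked square in the way.
- The arm touched nothing afterwards, and the other things on the bench looked unmoved in the scene view.

**Not confirmed or disagreed:**
- **Gib travel:** I had no direct reading. By the 6-to-1 slide ratio, I estimate 0.4 to 0.9 mm, below the 1.5 mm limit.
- **Rail position:** My camera estimate put the rail about 4.7 mm out and touch put it about 2.2 mm out. I used touch, and the spot where the gib first pushed back agreed with it.

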